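# Lock the counter box's cover screw with a flat screwdriver

### The job

Take the flat screwdriver from its wooden stand and lock the cover of the grey counter box: hold the blade lightly on the big slotted brass screw, rotate it until it drops into the slot, push it fully home in the slot before you turn the screw, then turn the screw clockwise up to its stop, never leaning hard on it. Put the screwdriver back upright in the hole of its stand, let it go, and leave the other things where they are.

Things in the scene. Friction and masses are not known exactly. Their poses are not given: they have to be found in the camera images.
- driver: Flat screwdriver, 168 mm long, 130 g, at the start upright in the stand, blade down. Origin: middle of the blade's tip edge; z up along the tool. Round shank 8 mm thick; round guard 34 mm wide from z = 70 to 79 mm (its flat underside carries it in the stand); blue square handle 26 x 26 mm, flats facing x and y, from 79 to 159 mm; black end cap to 168 mm.
- blade_tip (a point): Middle of the blade's tip edge (the driver's origin), same axes as the driver. The blade is 14 mm wide along x, and along y 1.6 mm thick at the tip, 2.6 mm at 9 mm up.
- counter_box: Grey counter box, fixed, 110 (x) x 80 (y) x 47 mm with an aluminium cover, two brass sockets on its +x end. Origin: middle of its underside. On its middle a round dark boss, 40 mm wide, 61 mm high, with a brass slotted screw in it, 27 mm in diameter, top face 64 mm above the desk. The screw is sprung: it sinks at 2 N plus 2 N per mm; never press it down more than 3.5 mm (9 N).
- screw_head (a point): Centre of the screw's top face; sinks with it but does not turn: its x, y are the box's. The slot runs across the whole head, 3.4 mm wide, 8 mm deep. At joint 0 it lies within 0.75 rad either way of the box's x axis; the exact angle is not measured: feel for it, or look. The blade drops in within about 0.15 rad of the slot and 0.9 mm of its middle.
- screw (a joint): Turning of the slotted screw, rad, positive clockwise seen from above (the slot turns by minus this about z). Starts at 0 to 0.06 (unlocked); 0.8 is its stop (locked). Stays where left; takes about 0.05 N m. The blade must be at least 5 mm deep in the slot before the screw is turned past 0.25. Blade forces over 35 N (about 0.17 N m) harm it.
- stand: Wooden screwdriver stand, fixed: foot 84 x 84 x 8 mm, block 60 x 60 mm with its top 80 mm above the desk. Origin: middle of its underside. One vertical hole in its middle, 18 mm in diameter, 72 mm deep (floor at 8 mm height), 1.5 mm chamfer. The driver stands in it with its guard on the block, blade tip 10 mm above the desk.
- dark_pot: Bystander: small dark sample pot with white lid, 50 mm in diameter, 54 mm high; origin at the middle of its underside.
- tin: Bystander: round grey metal tin, 66 mm in diameter, 24 mm high; origin at the middle of its underside.
- orange_disc: Bystander: small orange disc, 25 mm in diameter, 7 mm high; origin at the middle of its underside.
Not all that is in view belongs to the job. What is shaped like the counter_box but blue or turquoise is not meant.

How it is judged (in metres and radians):
On the way, in this order (a step that is already met when the one before it is completed fails the run):
1. the blade sits at least 6 mm deep in the screw's slot, the driver upright (z of blade_tip in the frame of screw_head below -0.006 m and horizontal distance between blade_tip and screw_head below 0.005 m and angle between driver's own z axis and vertical below 0.15 rad), for 0.2 s.
2. with the blade in the slot the screw is turned up to its stop (z of blade_tip in the frame of screw_head below -0.005 m and horizontal distance between blade_tip and screw_head below 0.005 m and angle between driver's own z axis and vertical below 0.15 rad and value of joint screw above 0.74 rad), for 0.1 s.
At the end, for the whole second after the job is handed in: The screw is at its stop (joint above 0.73 of 0.8 rad) and the screwdriver stands released and at rest in the stand's hole: tip within 12 mm of the hole's axis, guard down on the block to 5 mm, within 0.1 rad of upright (value of joint screw above 0.73 rad and horizontal distance between driver and stand below 0.012 m and z of driver in the frame of stand below 0.015 m and angle between driver's own z axis and vertical below 0.1 rad and linear speed of driver below 0.02 m/s); the robot touches nothing.
It fails at once if more than 35 N between screwdriver and counter box or screw (contact force between driver and counter_box above 35 N).
It fails at once if the screw pressed down more than 3.5 mm on its spring (z of screw_head in the frame of counter_box below 0.0605 m).
It fails at once if the screw turned past 0.25 rad by a blade less than 5 mm deep in the slot (value of joint screw above 0.25 rad and velocity of joint screw above 0.1 rad/s and z of blade_tip in the frame of screw_head above -0.005 m).
It fails at once if the robot presses on the counter box itself (contact force between the arm and counter_box above 10 N).
It fails at once if a bystander moved more than 20 mm (distance of any of dark_pot, tin, orange_disc from where it was at the start of the episode above 0.02 m).
It also fails if it takes over 72 s, if anything falls off the work surface, if the arm or the gripper's body presses on something with over 40 N, if the wrist force passes 120 N, or if a joint passes its speed limit or range.

### The arm

A 7-joint arm with a two-finger parallel gripper is mounted at the origin on a cart in front of the work surface, level with it; the furniture and walls round the work are solid. World frame = base frame: x ahead of the robot, y to its left, z up, the work surface at z = 0. Lengths are in mm, angles in rad, forces in N, time in s.
With the tool pointing down it reaches from about 350 to 900 mm from the base axis. Payload 7.2 kg.
Tool frame: the origin (TCP) lies midway between the tips of the shut fingers; the grasp point (between the pads) lies 19 mm behind it; z points along the fingers, y is the direction in which the jaws open and shut (so a half turn about z gives the same grasp; the last joint's range is limited). The gripper opens to 88 mm and grips with 3 to 60 N. Pads are 20 mm wide; open, the fingers measure 115 mm over their backs; the gripper's body (75 mm by 178 mm) begins 61 mm behind the grasp point.
Start: joints at [-1.291, 0.411, -0.013, 1.596, 0.006, 1.134, -0.082], TCP at [213.028, 587.578, 222.653] pointing down, gripper open.
Joint ranges: [-2.95, 2.95], [-0.29, 1.99], [-1.47, 1.44], [0.14, 2.54], [-1.03, 4.17], [0.13, 1.85], [-2.86, 2.86]. Speed limits (rad/s): [2.39, 2.39, 3.01, 3.01, 3.14, 3.14, 3.14].

### API

Orientations are given as a 3x3 rotation matrix whose columns are the frame's x, y, z axes.
In Python, from bench import sensors, cams, ticket gives the robot as it stands. The module is installed in compiled form; this text tells all that it offers.
- The arm moves only by the tool step_arm, never from a script. Its argument "increments" is a list of rows, each a list of 4 numbers: the shift along the tool's x, y, z in mm, then the turn about the tool's z in rad. A call has exactly 10 rows; each row shifts and turns the commanded pose from where the row before left it, along the tool's axes as they then stand; what a row does not reach is not made up. A row lasts 1/8 s, in which the tool goes at most 62.5 mm and 10.7 degrees, less where a joint would pass 70% of its speed; a pose out of reach is approached as far as the arm can. A call with a gripper value outside its range is refused whole. "grip" is the closure, from 0 (fully open) to 1 (shut), set as the call begins (left out, the last holds). The fingers move at their own pace and stop on an object; the grip force is fixed at half the most. Time passes only in rows, so rows that do not move let the fingers close, or fill a call up. It gives the time, the measured TCP pose, the force and the opening at its end, in the units of the state.
- sensors.get_obs(): the state, without advancing time (a new reading comes with each control period).
- cams.grab_frame(name): name is "side" or "top"; returns the picture (420x560x3 uint8, blue, green, red); there is no depth.
- cams.camera_model(name): a dict with "fovy" (degrees; the focal length in pixels is half the picture's height over the tangent of half this angle, whatever the lens; pixels are square), "cx", "cy" (the principal point, pixels), "k1" (the pictures are not rectified: a ray, as slopes to the right and down, at radius r is drawn at 1 + k1 r^2 times it, then the intrinsics apply), "xyz" and "rotation" of the camera in the world. Camera axes: x right, y down, z forward; pixel columns grow to the right and rows downward; lengths in mm; the calibration is good to about 2 mm. A picture is of the moment at which its call begins. camera_model takes no time and is no camera call.
- ticket.job_done(): hands the job in, once; it reports no verdict.
The state is a dict: "time_s": time; "qpos": joint angles; "joint_velocities": joint speeds; "tau": joint torques, N m; "ee_pos": TCP position; "eef_rot": TCP orientation; "ft_force": force on the tool from outside, world axes, zero at the start; "torque": the same for the moment, N m; "grip_width": finger opening in mm.
Only numpy, scipy, OpenCV 4.12 (cv2) and the standard library are available. Lean on these libraries where they do the work, as an engineer would, in place of code of your own. Each camera call takes 0.05 s, during which the arm holds its last target.

## Working session

There is one attempt and no reset: what is moved stays moved. The work goes in short steps, Python scripts to look and compute and a tool call to move; the robot and the scene stay as the last step left them, time stands still between calls to the robot, and variables do not carry over. Pictures are saved under pics/ and viewed, and the job is handed in when it is done.

Besides the shell and the picture viewer there is one more tool, called after "Request:" as a command line: name --pt "numbers of a row" for each row, then --argument value for the rest. step_arm: Moves the arm, as the interface text tells. Its arguments: {"type":"object","properties":{"increments":{"type":"array"},"grip":{"type":"number"}},"required":["increments"]}

```bash
mkdir -p pics; ls; python3 - <<'E'
from bench import sensors,cams
import cv2
o=sensors.get_obs()
for k,v in o.items(): print(k,v)
for n in("side","top"):
    f=cams.grab_frame(n); cv2.imwrite(f"pics/{n}0.png",f); print(n,cams.camera_model(n))
E
```

```text
pics
time_s 0.0
qpos [-1.29122382  0.4118561  -0.01272482  1.59702343  0.00559368  1.13426845
 -0.082198  ]
joint_velocities [ 1.39822977e-03 -2.68184858e-04  6.27204776e-04 -2.63914076e-05
  1.08128610e-03  2.21404184e-03  8.69567293e-04]
tau [-1.04978273e-03 -5.87942290e+01  6.41798247e-01 -2.91076863e+01
 -5.36015024e-02  1.82713266e-02  1.34829011e-04]
ee_pos [212.86668434 587.11716811 221.84472091]
eef_rot [[-9.40146336e-01  3.40770724e-01 -4.26018159e-04]
 [ 3.40770976e-01  9.40145209e-01 -1.45887782e-03]
 [-9.66239191e-05 -1.51673326e-03 -9.99998845e-01]]
ft_force [0.05932879 0.05770087 0.29746888]
torque [-0.01296789  0.0213973   0.01576181]
grip_width 87.754969577078
side {'fovy': 50.30439864973427, 'cx': 274.16960491096273, 'cy': 213.25284991185305, 'k1': -0.008887961252610257, 'xyz': array([  96.56878236, -585.90394916,  562.53877426]), 'rotation': array([[ 0.84717618, -0.26790456,  0.45882422],
       [-0.53128909, -0.43518681,  0.72687299],
       [ 0.00494166, -0.85955779, -0.51101467]])}
top {'fovy': 45.31128053040108, 'cx': 282.02935397392156, 'cy': 204.3191094362595, 'k1': -0.1686976258047073, 'xyz': array([ 332.55857922,  111.36611004, 1367.22783798]), 'rotation': array([[ 0.00985657, -0.98896199,  0.14784126],
       [-0.99995086, -0.00959079,  0.0025105 ],
       [-0.00106487, -0.14785874, -0.98900792]])}
```

View pics/side0.png

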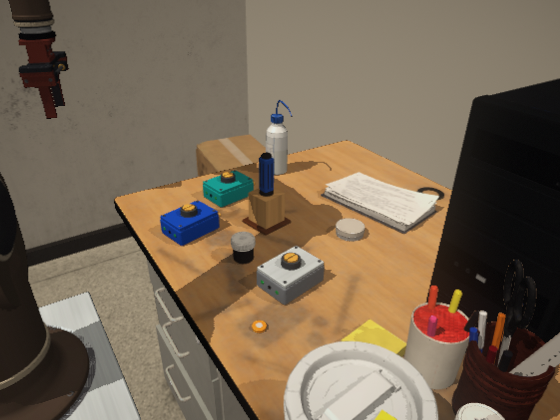

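View pics/top0.png

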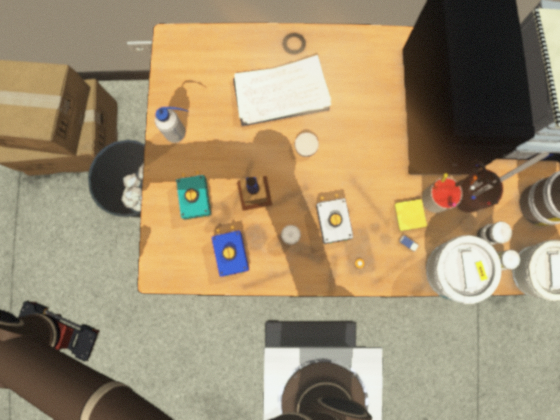

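The grey counter box is at side (291,272) and top (336,220). The blue box at side (190,222) and top (230,254) and the turquoise box at side (228,187) and top (193,196) are decoys, because the task asks for grey. The stand with the driver is at side (267,200) and top (255,190). I'll confirm this in enlarged crops.

```bash
cat > h.py <<'E'
import numpy as np, cv2
from bench import cams,sensors
def P(n):
    m=cams.camera_model(n); f=210/np.tan(np.radians(m['fovy'])/2); return m,f
def proj(n,X):
    m,f=P(n); c=(np.atleast_2d(X)-m['xyz'])@m['rotation']; s=c[:,:2]/c[:,2:]
    s=s*(1+m['k1']*(s**2).sum(1,keepdims=True)); return s*f+[m['cx'],m['cy']]
def ray(n,u,v):
    m,f=P(n); d=np.array([u-m['cx'],v-m['cy']])/f; s=d.copy()
    for _ in range(30): s=d/(1+m['k1']*(s@s))
    return m['xyz'],m['rotation']@np.array([s[0],s[1],1])
def atz(n,u,v,z):
    o,d=ray(n,u,v); return o+d*(z-o[2])/d[2]
E
python3 - <<'E'
import cv2,numpy as np
s=cv2.imread('pics/side0.png');t=cv2.imread('pics/top0.png')
def c(i,x,y,w,h,k): return cv2.resize(i[y:y+h,x:x+w],None,fx=k,fy=k,interpolation=cv2.INTER_CUBIC)
cv2.imwrite('pics/c1.png',c(s,240,145,100,75*2,4)[:600])
cv2.imwrite('pics/c2.png',c(s,245,235,90,70,8))
cv2.imwrite('pics/c3.png',np.hstack([c(t,232,170,44,44,9),c(t,314,198,44,44,9)]))
E
```

```text
(no output)
```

View pics/c1.png

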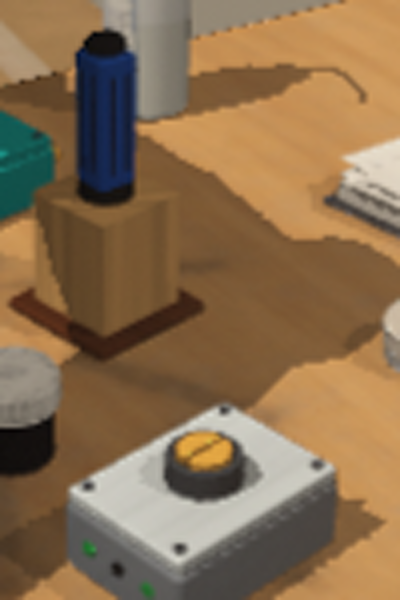

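View pics/c2.png

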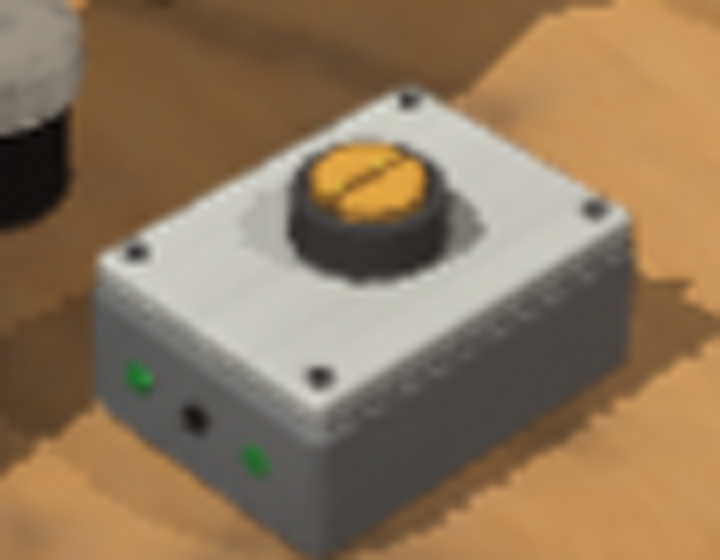

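View pics/c3.png

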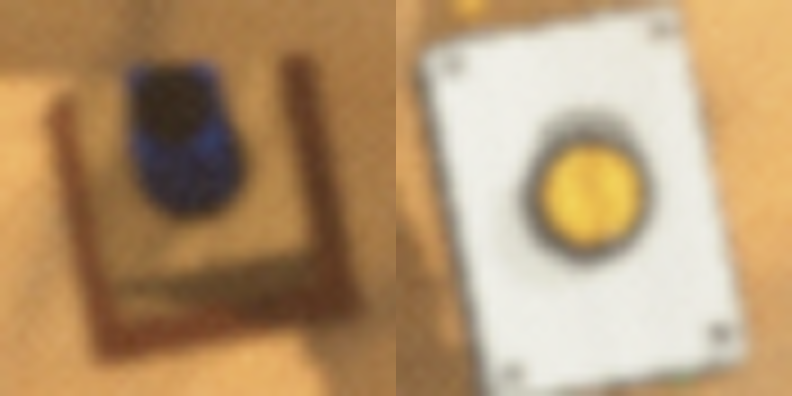

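```bash
python3 - <<'E'
from h import *
def c2(x,y): return 245+(x+.5)/8-.5,235+(y+.5)/8-.5
def c3(x,y): return 314+(x-396+.5)/9-.5,198+(y+.5)/9-.5
def c3l(x,y): return 232+(x+.5)/9-.5,170+(y+.5)/9-.5
# brass centroid by color
import cv2
for n,(x0,y0,x1,y1) in {'side':(275,245,310,275),'top':(325,208,348,232)}.items():
    im=cv2.imread(f'pics/{n}0.png').astype(float)[y0:y1,x0:x1]
    w=np.clip(im[...,2]-im[...,0]-40,0,120)
    Y,X=np.mgrid[y0:y1,x0:x1]; u,v=(w*X).sum()/w.sum(),(w*Y).sum()/w.sum()
    print(n,'brass',u,v,atz(n,u,v,64))
H=np.array([atz('side',*c2(*p),48) for p in [(136,252),(408,100),(595,210),(320,377)]]); print(H,H.mean(0))
H=np.array([atz('top',*c3(*p),48) for p in [(454,64),(661,28),(719,333),(513,374)]]); print(H,H.mean(0))
a,b=[atz('side',*c2(*p),64) for p in [(333,203),(410,158)]]; print('slot side',a,b,np.arctan2(*(b-a)[1::-1]))
a,b=[atz('top',*c3(*p),64) for p in [(585,150),(600,235)]]; print('slot top?',a,b,np.arctan2(*(b-a)[1::-1]))
# stand foot corners at z=8 top view
F=[(100,360),(358,312),(300,55),(50,105)]
F=np.array([atz('top',*c3l(*p),8) for p in F]);print(F,F.mean(0))
# cap top center
print('cap top view',atz('top',*c3l(172,102),178-9))
def c1(x,y): return 240+(x+.5)/4-.5,145+(y+.5)/4-.5
print('cap side',atz('side',*c1(106,42),178))
S=np.array([atz('side',*c1(*p),80) for p in [(35,205),(106,228),(182,198)]]);print(S)
S=np.array([atz('side',*c1(*p),8) for p in [(10,302),(103,352),(205,305)]]);print(S, (S[0]+S[2])/2)
E
python3 - <<'E'
import cv2
s=cv2.imread('pics/side0.png')
cv2.imwrite('pics/c4.png',cv2.resize(s[148:240,240:295],None,fx=6.5,fy=6.5,interpolation=cv2.INTER_LANCZOS4))
E
```

```text
side brass 291.0695052821438 254.20368461736666 [490.8975639  -21.90732301  64.        ]
top brass 335.2824716267339 219.14491382934006 [489.5569177  -24.83670034  64.        ]
[[435.2782703   -6.02949092  48.        ]
 [524.72053442  11.56266568  48.        ]
 [536.9143953  -49.60837242  48.        ]
 [446.97134197 -66.98688127  48.        ]] [485.9711355  -27.76551973  48.        ]
[[529.80717495  13.96174519  48.        ]
 [541.16023499 -47.39023675  48.        ]
 [450.87511184 -63.83532235  48.        ]
 [438.40195784  -3.27076902  48.        ]] [490.06111991 -25.13364573  48.        ]
slot side [473.09767117 -32.12628238  64.        ] [498.3334593  -26.91163865  64.        ] 0.2037689244323535
slot top? [502.50903033 -22.99221057  64.        ] [477.69446228 -27.24336638  64.        ] -2.9719228284013157
[[520.24330082 222.14903248   8.        ]
 [535.72619198 144.03919723   8.        ]
 [615.16057184 162.86259645   8.        ]
 [598.89000664 239.21845376   8.        ]] [567.50501782 192.06731998   8.        ]
cap top view [568.44606937 191.1082887  169.        ]
cap side [557.21097608 177.64777019 178.        ]
[[521.02086817 196.04042465  80.        ]
 [541.38896513 152.32892519  80.        ]
 [596.31138276 159.5565659   80.        ]]
[[513.07754721 215.65864009   8.        ]
 [531.99322123 140.68268294   8.        ]
 [609.3421889  152.39610107   8.        ]] [561.20986806 184.02737058   8.        ]
```

View pics/c4.png

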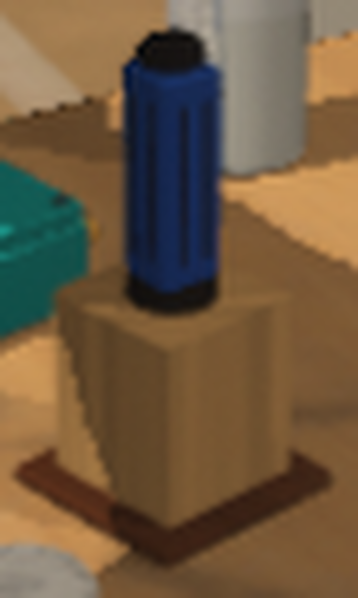

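The crops confirm the grey box with the brass slotted screw, its slot seen in the side view through about (286,260) to (296,254), and the driver in the wooden stand. Next I'll fit models to the silhouettes to get precise poses.

```bash
cat > fit.py <<'E'
from h import *
from scipy.optimize import minimize
def hullmask(n,X,shape,roi,k=4):
    x0,y0,x1,y1=roi
    p=proj(n,X)-[x0,y0]; p=(p+.5)*k-.5
    m=np.zeros(((y1-y0)*k,(x1-x0)*k),np.uint8)
    h=cv2.convexHull((p*16).astype(np.int32).reshape(-1,1,2)); cv2.fillConvexPoly(m,h,255,shift=4)
    return cv2.resize(m,None,fx=1/k,fy=1/k,interpolation=cv2.INTER_AREA)/255.
def sq(cx,cy,yaw,w,h,z):
    R=np.array([[np.cos(yaw),-np.sin(yaw)],[np.sin(yaw),np.cos(yaw)]])
    q=np.array([[-1,-1],[1,-1],[1,1],[-1,1]])*[w/2,h/2]@R.T+[cx,cy]
    return np.c_[q,np.full(4,z)]
def circ(cx,cy,r,z):
    a=np.linspace(0,2*np.pi,60,endpoint=False); return np.c_[cx+r*np.cos(a),cy+r*np.sin(a),0*a+z]
def fit(n,mask,roi,model,p0,scales):
    f=lambda p: np.abs(hullmask(n,model(*p),None,roi)-mask).sum()
    p0=np.array(p0,float); best=None
    for s in (1,.4):
        S=np.vstack([p0]+[p0+np.eye(len(p0))[i]*scales[i]*s for i in range(len(p0))])
        r=minimize(f,p0,method='Nelder-Mead',options=dict(initial_simplex=S,xatol=.01,fatol=.01,maxiter=600)); p0=r.x
    return p0,r.fun,mask.sum()
E
python3 - <<'E'
from fit import *
im={n:cv2.imread(f'pics/{n}0.png').astype(float) for n in('side','top')}
def drv(x,y,yaw): return np.vstack([sq(x,y,yaw,26,26,89),sq(x,y,yaw,26,26,169)])
# blue handle
for n,roi,p in (('side',(250,145,285,205),(561,186)),('top',(240,165,270,205),(567,191))):
    x0,y0,x1,y1=roi; c=im[n][y0:y1,x0:x1]
    if n=='side': m=((c[...,0]>1.6*c[...,2])&(c[...,0]>45)); 
    else: m=(c[...,0]>1.25*c[...,2])
    mm=m.astype(np.uint8); k,l,st,ce=cv2.connectedComponentsWithStats(mm); i=1+np.argmax(st[1:,4]); mm=(l==i).astype(np.uint8)
    h=cv2.convexHull(np.argwhere(mm)[:,::-1].astype(np.int32)); mm=cv2.fillConvexPoly(mm,h,1)
    print(n,st[i],ce[i]+[x0,y0])
    for y in (-.6,-.2,.2,.6): print('  driver',y,fit(n,mm.astype(float),roi,drv,(*p,y),(8,8,.2)))
# white cover
def cov(x,y,yaw): return sq(x,y,yaw,110,80,47)
for n,roi,p in (('side',(250,240,335,300),(487,-26)),('top',(310,190,362,250),(490,-25))):
    x0,y0,x1,y1=roi; c=im[n][y0:y1,x0:x1]; g=c.min(2)
    m=(g>145).astype(np.uint8); k,l,st,ce=cv2.connectedComponentsWithStats(m); i=1+np.argmax(st[1:,4]); mm=(l==i).astype(np.uint8)
    h=cv2.convexHull(np.argwhere(mm)[:,::-1].astype(np.int32)); mm=cv2.fillConvexPoly(mm,h,1)
    print(n,st[i]); print('  cover',fit(n,mm.astype(float),roi,cov,(*p,.2),(8,8,.2)))
def br(x,y): return circ(x,y,13.5,64)
for n,roi,p in (('side',(278,248,306,268),(487,-26)),('top',(325,208,348,232),(490,-25))):
    x0,y0,x1,y1=roi; c=im[n][y0:y1,x0:x1]
    w=np.clip((c[...,2]-c[...,0]-50)/70,0,1); k,l,st,ce=cv2.connectedComponentsWithStats((w>.5).astype(np.uint8)); i=1+np.argmax(st[1:,4])
    w=w*(cv2.dilate((l==i).astype(np.uint8),np.ones((3,3)))); mm=(w>.5).astype(np.uint8); h=cv2.convexHull(np.argwhere(mm)[:,::-1].astype(np.int32)); mm=np.maximum(w,cv2.fillConvexPoly(mm,h,1)*1.) 
    print(n,st[i]); print('  brass',fit(n,mm,roi,br,p,(5,5)))
E
```

```text
side [  9  12  15  36 413] [266.65133172 174.12590799]
  driver -0.6 (array([ 5.60923451e+02,  1.84860190e+02, -2.51491849e-01]), np.float64(54.929411764705875), np.float64(491.0))
  driver -0.2 (array([ 5.61570351e+02,  1.85985021e+02, -2.51853213e-01]), np.float64(54.55686274509804), np.float64(491.0))
  driver 0.2 (array([561.71526984, 185.57674727,   0.73562321]), np.float64(58.30196078431373), np.float64(491.0))
  driver 0.6 (array([561.89425768, 185.51033239,   0.75928559]), np.float64(59.35294117647059), np.float64(491.0))
top [14 19  3  4 10] [255.  185.5]
  driver -0.6 (array([5.50946282e+02, 1.69333482e+02, 2.56164066e-01]), np.float64(165.8156862745098), np.float64(10.0))
  driver -0.2 (array([5.51033833e+02, 1.82899287e+02, 3.77865262e-01]), np.float64(166.31764705882352), np.float64(10.0))
  driver 0.2 (array([5.66247463e+02, 1.89436658e+02, 2.91232110e-01]), np.float64(169.88235294117646), np.float64(10.0))
  driver 0.6 (array([5.68098940e+02, 1.89771884e+02, 3.75601839e-01]), np.float64(170.00392156862745), np.float64(10.0))
side [  8   7  65  39 975]
  cover (array([ 4.84734708e+02, -2.84233142e+01,  1.93076512e-01]), np.float64(109.65882352941176), np.float64(1403.0))
top [   7    9   36   44 1022]
  cover (array([ 4.89199672e+02, -2.52934247e+01,  1.91761963e-01]), np.float64(44.3921568627451), np.float64(1246.0))
side [  6   5  14   9 101]
  brass (array([485.05963039, -29.07323694]), np.float64(9.700840336134455), np.float64(108.4))
top [ 5  6 11 11 92]
  brass (array([489.25362412, -24.85733403]), np.float64(12.624089635854343), np.float64(99.94285714285715))
```

Request:
step_arm --pt "-46.7 -25.5 0 0" --pt "-46.7 -25.5 0 0" --pt "-46.7 -25.5 0 0" --pt "-46.7 -25.5 0 0" --pt "-46.7 -25.5 0 0" --pt "-46.7 -25.5 0 0" --pt "-46.7 -25.5 0 0" --pt "-46.7 -25.5 0 0" --pt "-46.7 -25.5 0 0" --pt "-46.7 -25.5 0 0" --grip 0

```text
time_s: 1.35
ee_pos: [565.9, 187.3, 222.4]
eef_rot: [[-0.94, 0.341, -0.0], [0.341, 0.94, -0.0], [0.0, -0.0, -1.0]]
ft_force: [0.3, 1.4, 0.2]
grip_width: 87.7
```

Request:
step_arm --pt "0 0 0 0.18" --pt "0 0 0 0.18" --pt "0 0 0 0.18" --pt "0 0 0 0.18" --pt "0 0 0 0.18" --pt "0 0 0 0.18" --pt "0 0 0 0.18" --pt "0 0 0 0.18" --pt "0 0 0 0.01" --pt "0 0 0 0"

```text
time_s: 2.6
ee_pos: [565.0, 188.8, 222.4]
eef_rot: [[0.221, 0.975, -0.0], [0.975, -0.221, -0.0], [-0.0, -0.0, -1.0]]
ft_force: [0.2, 0.2, 0.9]
grip_width: 87.7
```

```bash
python3 - <<'E'
from h import *
o=sensors.get_obs(); print(o['qpos'],o['ee_pos'],o['eef_rot'],o['ft_force'])
s=cams.grab_frame('side');t=cams.grab_frame('top');cv2.imwrite('pics/side1.png',s);cv2.imwrite('pics/top1.png',t)
R=lambda i,x,y,w,h,k:cv2.resize(i[y:y+h,x:x+w],None,fx=k,fy=k,interpolation=cv2.INTER_CUBIC)
cv2.imwrite('pics/d1.png',np.hstack([R(s,210,90,110,150,4)[:,:400],R(t,210,140,100,150,4)]))
print(proj('side',o['ee_pos']),proj('top',o['ee_pos']))
E
```

```text
[-0.77514977  0.38426915  0.49829671  1.69674539 -0.20110674  1.11211153
 -0.4409988 ] [564.96122277 188.77967088 222.43038275] [[ 2.21271877e-01  9.75212084e-01 -3.84826911e-04]
 [ 9.75212123e-01 -2.21271960e-01 -1.87223205e-04]
 [-2.67733736e-04 -3.33860638e-04 -9.99999908e-01]] [0.20525559 0.20713511 0.88944535]
[[266.44185017 133.26654088]] [[250.1997617  177.91151651]]
```

View pics/d1.png

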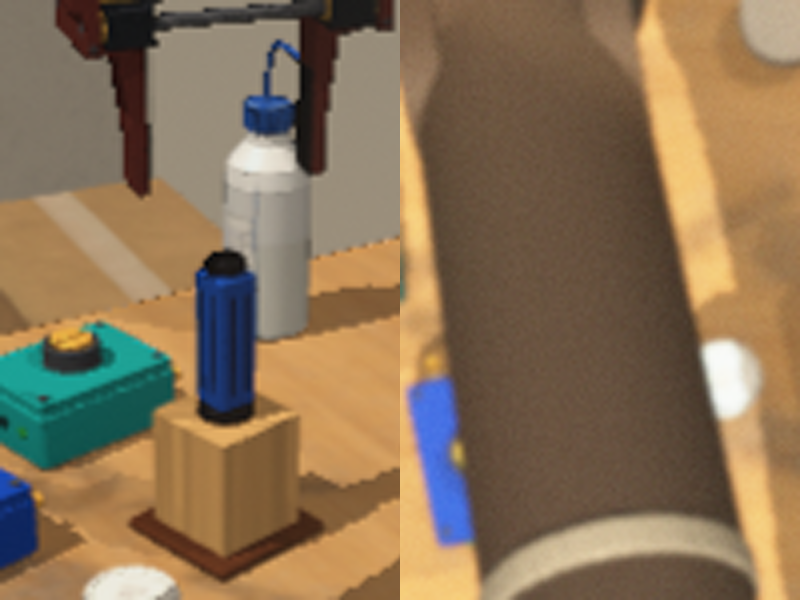

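Request:
step_arm --pt "1.2 0 16 0" --pt "1 0 16 0" --pt "0 0 16 0" --pt "0 0 16 0" --pt "0 0 16 0" --pt "0 0 16 0" --pt "0 0 17 0" --pt "0 0 0 0" --pt "0 0 0 0" --pt "0 0 0 0"

```text
time_s: 3.95
ee_pos: [566.1, 191.0, 110.3]
eef_rot: [[0.225, 0.974, 0.001], [0.974, -0.225, 0.001], [0.001, 0.001, -1.0]]
ft_force: [-0.2, 1.0, -0.2]
grip_width: 87.9
```

```bash
python3 - <<'E'
from h import *
o=sensors.get_obs(); print(o['ee_pos'],o['ft_force'])
s=cams.grab_frame('side');cv2.imwrite('pics/side2.png',s)
cv2.imwrite('pics/d2.png',cv2.resize(s[130:240,210:330],None,fx=5,fy=5,interpolation=cv2.INTER_CUBIC))
E
```

```text
[566.12914054 190.95921934 110.31046666] [-0.23554737  1.0161735  -0.24301588]
```

View pics/d2.png

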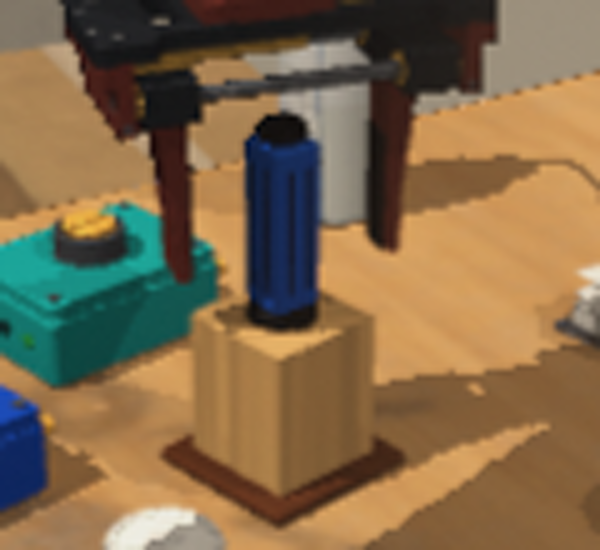

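Request:
step_arm --pt "0 0 0 0" --pt "0 0 0 0" --pt "0 0 0 0" --pt "0 0 0 0" --pt "0 0 0 0" --pt "0 0 0 0" --pt "0 0 0 0" --pt "0 0 0 0" --pt "0 0 0 0" --pt "0 0 0 0" --grip 1

```text
time_s: 5.25
ee_pos: [565.7, 190.8, 109.6]
eef_rot: [[0.225, 0.974, 0.0], [0.974, -0.225, -0.0], [0.0, 0.0, -1.0]]
ft_force: [0.2, -0.7, -0.7]
grip_width: 31.4
```

```bash
python3 - <<'E'
from h import *
o=sensors.get_obs(); print(o['ee_pos'],o['ft_force'],o['torque'],o['grip_width'])
s=cams.grab_frame('side');cv2.imwrite('pics/side3.png',s)
cv2.imwrite('pics/d3.png',cv2.resize(s[130:240,210:330],None,fx=5,fy=5,interpolation=cv2.INTER_CUBIC))
E
```

```text
[565.69740605 190.78921804 109.64366289] [ 0.19137701 -0.65576079 -0.67744759] [-0.08674911 -0.03174473  0.0245981 ] 31.43501450932821
```

View pics/d3.png

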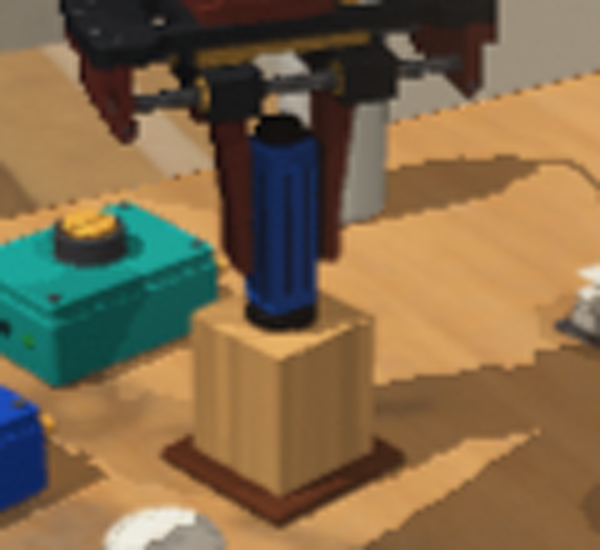

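Request:
step_arm --pt "0 0 0 0" --pt "0 0 0 0" --pt "0 0 0 0" --pt "0 0 0 0" --pt "0 0 0 0" --pt "0 0 0 0" --pt "0 0 0 0" --pt "0 0 0 0" --pt "0 0 0 0" --pt "0 0 0 0"

```text
time_s: 6.55
ee_pos: [565.7, 190.8, 109.7]
eef_rot: [[0.225, 0.974, 0.0], [0.974, -0.225, 0.0], [0.0, 0.0, -1.0]]
ft_force: [0.8, 0.2, -0.2]
grip_width: 31.2
```

```bash
python3 - <<'E'
from h import *
o=sensors.get_obs(); print(o['ee_pos'],o['ft_force'],o['torque'],o['grip_width'])
s=cams.grab_frame('side');cv2.imwrite('pics/side4.png',s)
cv2.imwrite('pics/d4.png',cv2.resize(s[130:240,210:330],None,fx=5,fy=5,interpolation=cv2.INTER_CUBIC))
E
```

```text
[565.68779085 190.81674277 109.66465416] [ 0.82070882  0.17584835 -0.23974732] [-0.11185341 -0.10602839 -0.05905794] 31.180351687076964
```

View pics/d4.png

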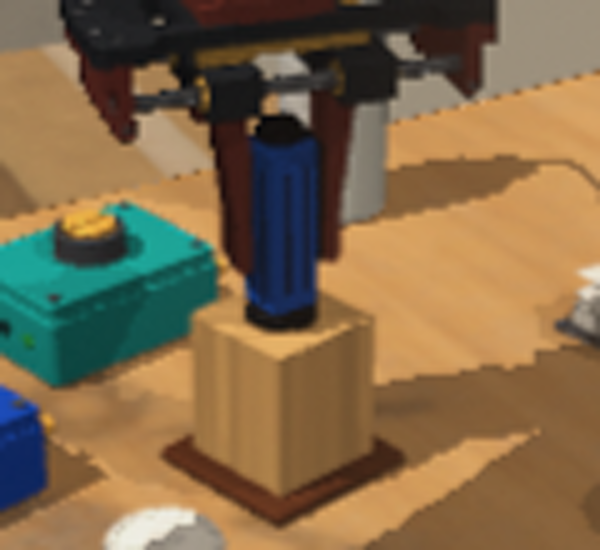

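Request:
step_arm --pt "0 0 0 0" --pt "0 0 0 0" --pt "0 0 0 0" --pt "0 0 0 0.08" --pt "0 0 0 0.08" --pt "0 0 0 0.07" --pt "0 0 0 0" --pt "0 0 0 0" --pt "0 0 0 0" --pt "0 0 0 0" --grip 0.45

```text
time_s: 7.85
ee_pos: [565.6, 190.8, 109.7]
eef_rot: [[0.441, 0.898, -0.0], [0.898, -0.441, 0.0], [0.0, -0.0, -1.0]]
ft_force: [-0.1, -0.3, -0.9]
grip_width: 48.5
```

Request:
step_arm --pt "0 0 0 0" --pt "0 0 0 0" --pt "0 0 0 0" --pt "0 0 0 0" --pt "0 0 0 0" --pt "0 0 0 0" --pt "0 0 0 0" --pt "0 0 0 0" --pt "0 0 0 0" --pt "0 0 0 0" --grip 1

```text
time_s: 9.1
ee_pos: [565.7, 190.8, 109.7]
eef_rot: [[0.441, 0.897, 0.0], [0.897, -0.441, 0.0], [0.0, 0.0, -1.0]]
ft_force: [-0.0, -0.3, -0.2]
grip_width: 34.2
```

```bash
python3 - <<'E'
from h import *
o=sensors.get_obs(); print(o['ee_pos'],o['ft_force'],o['torque'],o['grip_width'])
s=cams.grab_frame('side');cv2.imwrite('pics/side5.png',s)
cv2.imwrite('pics/d5.png',cv2.resize(s[140:210,235:295],None,fx=8,fy=8,interpolation=cv2.INTER_CUBIC))
E
```

```text
[565.68534204 190.81722002 109.65150322] [-0.0496554  -0.28756047 -0.15381634] [-0.09509457  0.06797297 -0.02590437] 34.159438723830206
```

View pics/d5.png

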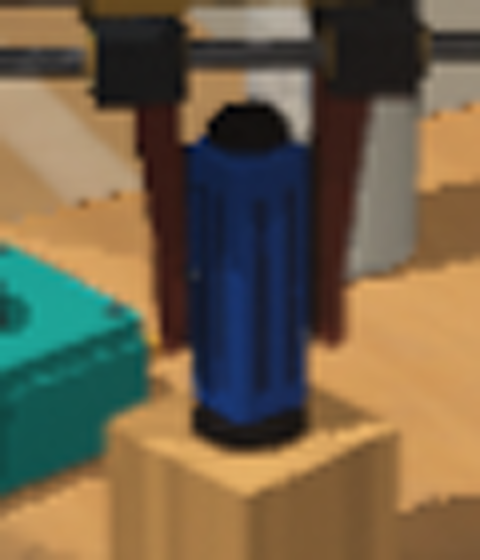

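Turning that way opened the fingers further (31.2 to 34.2 mm). In the picture the near vertical edge of the handle is at about (265,192). So the handle yaw is near 0, and I'll turn the other way.

Request:
step_arm --pt "0 0 0 0" --pt "0 0 0 0" --pt "0 0 0 0" --pt "0 0 0 -0.15" --pt "0 0 0 -0.15" --pt "0 0 0 -0.13" --pt "0 0 0 0" --pt "0 0 0 0" --pt "0 0 0 0" --pt "0 0 0 0" --grip 0.42

```text
time_s: 10.4
ee_pos: [565.6, 190.9, 109.6]
eef_rot: [[0.028, 1.0, -0.0], [1.0, -0.028, -0.0], [-0.0, -0.0, -1.0]]
ft_force: [0.1, -1.0, -0.2]
grip_width: 50.9
```

Request:
step_arm --pt "0 0 0 0" --pt "0 0 0 0" --pt "0 0 0 0" --pt "0 0 0 0" --pt "0 0 0 0" --pt "0 0 0 0" --pt "0 0 0 0" --pt "0 0 0 0" --pt "0 0 0 0" --pt "0 0 0 0" --grip 1

```text
time_s: 11.65
ee_pos: [565.7, 190.8, 109.6]
eef_rot: [[0.027, 1.0, 0.0], [1.0, -0.027, 0.0], [0.0, 0.0, -1.0]]
ft_force: [-0.7, 0.3, 0.0]
grip_width: 25.6
```

```bash
python3 - <<'E'
from h import *
o=sensors.get_obs(); print(o['ee_pos'],o['ft_force'],o['torque'],o['grip_width'])
s=cams.grab_frame('side');cv2.imwrite('pics/side6.png',s)
cv2.imwrite('pics/d6.png',cv2.resize(s[140:210,235:295],None,fx=8,fy=8,interpolation=cv2.INTER_CUBIC))
E
```

```text
[565.66064231 190.81936779 109.64006101] [-6.75550691e-01  3.07776373e-01  2.26966781e-04] [-0.10547048  0.04966079  0.00632067] 25.561027936383763
```

View pics/d6.png

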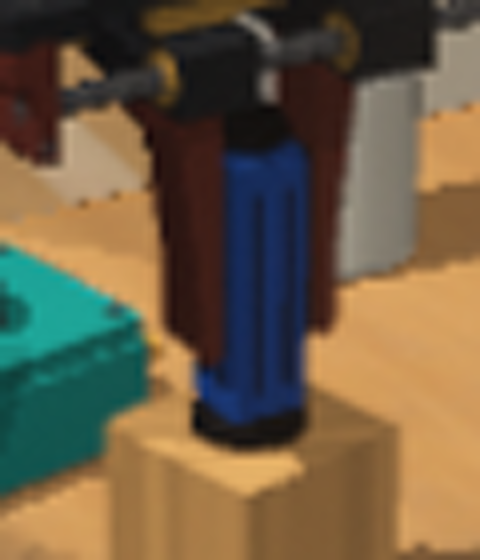

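Now it's aligned: the opening is 25.6 mm, matching the 26 mm handle. I'll lift.

Request:
step_arm --pt "0 0 -6 0" --pt "0 0 -12 0" --pt "0 0 -12 0" --pt "0 0 -12 0" --pt "0 0 -12 0" --pt "0 0 -12 0" --pt "0 0 -12 0" --pt "0 0 -12 0" --pt "0 0 -12 0" --pt "0 0 0 0"

```text
time_s: 12.95
ee_pos: [566.2, 191.0, 212.8]
eef_rot: [[0.027, 1.0, 0.002], [1.0, -0.027, 0.001], [0.001, 0.002, -1.0]]
ft_force: [-0.2, 0.1, -1.2]
grip_width: 25.7
```

```bash
python3 - <<'E'
from h import *
o=sensors.get_obs(); print(o['ee_pos'],o['qpos'],o['ft_force'],o['torque'],o['grip_width'])
s=cams.grab_frame('side');cv2.imwrite('pics/side7.png',s)
cv2.imwrite('pics/d7.png',cv2.resize(s[90:210,215:315],None,fx=5,fy=5,interpolation=cv2.INTER_CUBIC))
E
```

```text
[566.24030795 190.97238119 212.78646525] [-0.73404177  0.38849709  0.43940534  1.70300998 -0.18319558  1.08890586
 -0.26539384] [-0.17209102  0.14860223 -1.18317594] [-0.06358256  0.01681097  0.00327319] 25.68132700160911
```

View pics/d7.png

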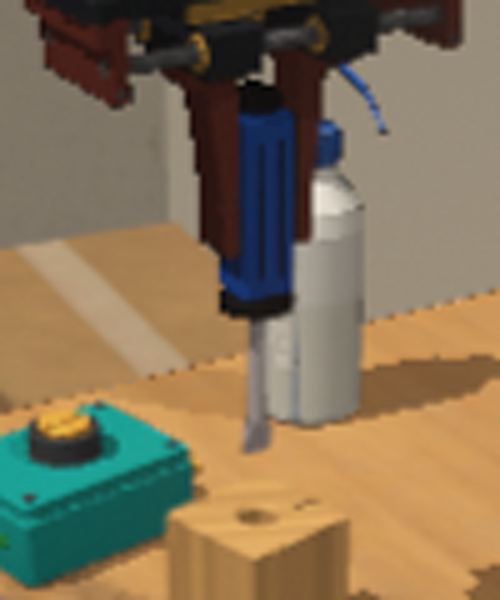

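The blade's tip edge runs from (263,180) to (269,178) in the side frame, so the blade lies along about world x. I'll move above the screw.

Request:
step_arm --pt "-15.0 -5.0 0 0" --pt "-28.0 -9.2 0 0" --pt "-30.0 -9.8 0 0" --pt "-30.0 -9.8 0 0" --pt "-30.0 -9.8 0 0" --pt "-30.0 -9.8 0 0" --pt "-30.0 -9.8 0 0" --pt "-24.9 -8.4 0 0" --pt "0 0 10 -0.115" --pt "0 0 12 -0.115"

```text
time_s: 14.25
ee_pos: [487.3, -26.4, 189.2]
eef_rot: [[-0.204, 0.979, -0.0], [0.979, 0.204, 0.0], [0.0, -0.0, -1.0]]
ft_force: [0.0, 0.5, -1.1]
grip_width: 25.9
```

Request:
step_arm --pt "0 0 6 0" --pt "0 0 6 0" --pt "0 0 0 0" --pt "0 0 0 0" --pt "0 0 0 0" --pt "0 0 0 0" --pt "0 0 0 0" --pt "0 0 0 0" --pt "0 0 0 0" --pt "0 0 0 0"

```text
time_s: 15.5
ee_pos: [488.2, -25.1, 177.6]
eef_rot: [[-0.202, 0.979, -0.0], [0.979, 0.202, 0.0], [0.0, -0.0, -1.0]]
ft_force: [0.2, 0.7, -0.6]
grip_width: 25.8
```

```bash
python3 - <<'E'
from h import *
o=sensors.get_obs(); print(o['ee_pos'],o['eef_rot'],o['qpos'],o['ft_force'],o['torque'],o['grip_width'])
s=cams.grab_frame('side');cv2.imwrite('pics/side8.png',s)
t=cams.grab_frame('top');cv2.imwrite('pics/top8.png',t)
R=lambda i,x,y,w,h,k:cv2.resize(i[y:y+h,x:x+w],None,fx=k,fy=k,interpolation=cv2.INTER_CUBIC)
cv2.imwrite('pics/d8.png',R(s,250,215,80,65,10)[:600])
cv2.imwrite('pics/d8t.png',R(t,300,180,80,80,7))
E
```

```text
[488.18689551 -25.07880452 177.6314644 ] [[-2.01605548e-01  9.79466795e-01 -5.14327742e-06]
 [ 9.79466795e-01  2.01605548e-01  8.25235715e-06]
 [ 9.11982307e-06 -3.37394847e-06 -1.00000000e+00]] [-0.46400108  0.2381755   0.49288611  1.99830762 -0.13897778  0.93720911
  0.3026662 ] [ 0.22523706  0.6524481  -0.57439229] [-0.10070682  0.04337273  0.01626462] 25.76124697960797
```

View pics/d8.png

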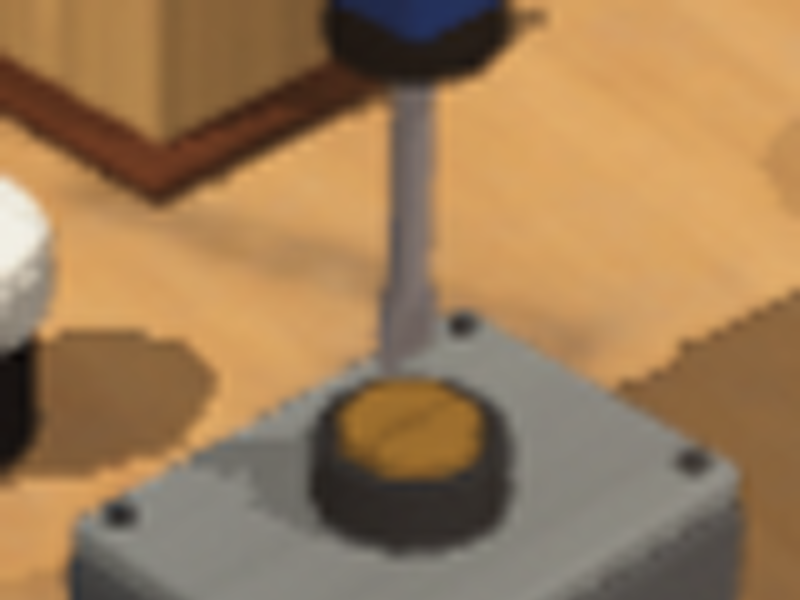

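View pics/d8t.png

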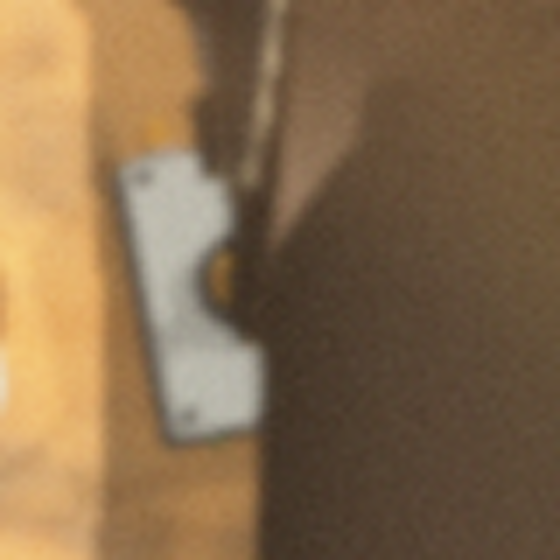

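```bash
python3 - <<'E'
from h import *
s=cv2.imread('pics/side8.png')
x0,y0,k=275,236,18
c=cv2.resize(s[y0:y0+32,x0:x0+38],None,fx=k,fy=k,interpolation=cv2.INTER_CUBIC)
def d(X,col,off=(0,0)):
    p=(proj('side',X)+off-[x0,y0]+.5)*k-.5
    cv2.polylines(c,[np.round(p).astype(int).reshape(-1,1,2)],True,col,1)
a=np.linspace(0,6.28,60)
cx,cy=488.2,-25.1; th=.2; u=np.array([np.cos(th),np.sin(th)])
off=np.array([0,0])
C=np.c_[cx+13.5*np.cos(a),cy+13.5*np.sin(a),0*a+64]; d(C,(0,255,0))
C=np.c_[cx+20*np.cos(a),cy+20*np.sin(a),0*a+61]; d(C,(0,255,255))
B=np.array([[cx-7*u[0],cy-7*u[1],78],[cx+7*u[0],cy+7*u[1],78],[cx+7*u[0],cy+7*u[1],88],[cx-7*u[0],cy-7*u[1],88]]);d(B,(0,0,255))
cv2.imwrite('pics/e8.png',c); print(c.shape)
E
```

```text
(576, 684, 3)
```

View pics/e8.png

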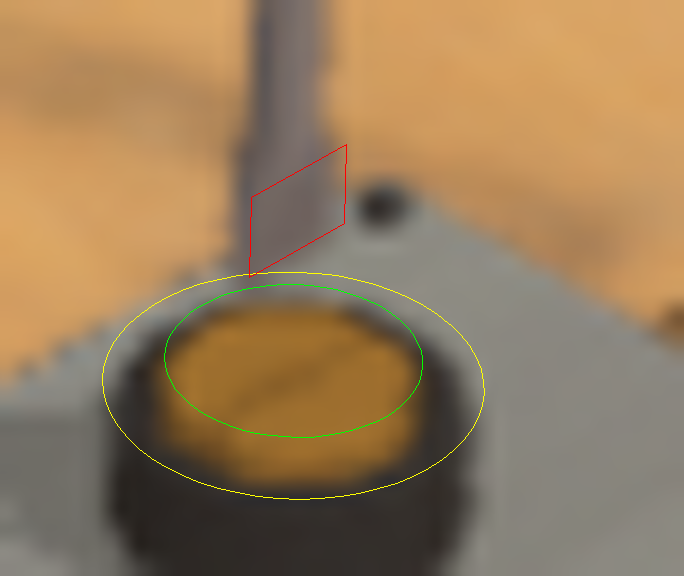

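```bash
cat > ov.py <<'E'
from fit import *
def overlay(fn,out,n,cx,cy,tip,th,roi,k,off=(0,0),screw=None):
    s=cv2.imread(fn); x0,y0,x1,y1=roi
    c=cv2.resize(s[y0:y1,x0:x1],None,fx=k,fy=k,interpolation=cv2.INTER_CUBIC)
    def d(X,col):
        p=(proj(n,X)+off-[x0,y0]+.5)*k-.5
        cv2.polylines(c,[np.round(p).astype(int).reshape(-1,1,2)],True,col,1)
    d(circ(cx,cy,17,tip+70),(0,255,0)); d(circ(cx,cy,17,tip+79),(0,255,0)); d(circ(cx,cy,4,tip+40),(0,255,0))
    d(sq(cx,cy,th,26,26,tip+79),(255,255,0)); d(sq(cx,cy,th,26,26,tip+159),(255,255,0))
    d(sq(cx,cy,th,14,1.6,tip),(0,0,255)); d(sq(cx,cy,th,14,2.6,tip+9),(0,0,255))
    if screw: d(circ(*screw,13.5,64),(255,0,255)); d(circ(*screw,20,61),(255,0,255))
    cv2.imwrite(out,c)
E
python3 - <<'E'
from ov import *
overlay('pics/side8.png','pics/e9.png','side',488.2,-25.1,78,.2,(255,150,330,275),4.75 and 5,(0,0),(488.2,-25.1))
overlay('pics/side8.png','pics/e10.png','side',488.2,-25.1,78,.2,(255,150,330,275),5,(-.3,1.7),(488.2,-25.1))
a=cv2.imread('pics/e9.png');b=cv2.imread('pics/e10.png');c=np.hstack([a,b])[:600];cv2.imwrite('pics/e9.png',c)
E
```

View pics/e9.png

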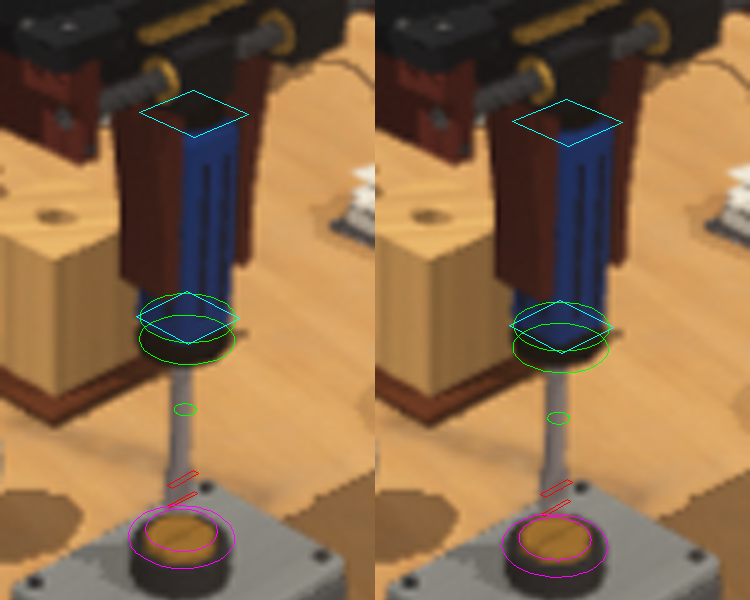

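```bash
python3 - <<'E'
from ov import *
s=cv2.imread('pics/side8.png').astype(int)
# shank: sat measure R-B
for v in range(220,254,2): print(v,(s[v,284:298,2]-s[v,284:298,0]))
print('model shank u at tip+20,+60',proj('side',[[488.2,-25.1,98],[488.2,-25.1,138],[488.2,-25.1,78]]))
for u in (288,291,294): print(u,s[212:228,u].sum(1))
E
python3 - <<'E'
from ov import *
s=cv2.imread('pics/side8.png').astype(float)
x0,y0,x1,y1=roi=(280,246,303,270); c=s[y0:y1,x0:x1]
w=np.clip((c[...,2]-c[...,0]-25)/60,0,1); 
k,l,st,ce=cv2.connectedComponentsWithStats((w>.5).astype(np.uint8)); i=1+np.argmax(st[1:,4]); mm=(l==i).astype(np.uint8)
h=cv2.convexHull(np.argwhere(mm)[:,::-1].astype(np.int32)); mm=np.maximum(w*cv2.dilate(mm,np.ones((3,3))),cv2.fillConvexPoly(mm,h,1))
print(st[i],fit('side',mm,roi,lambda x,y:circ(x,y,13.5,64),(485,-29),(5,5)))
E
```

```text
220 [15 13 13 13 14 14 14 14 13 13 14 15 14 15]
222 [44 34 25 21 16 14 13 14 14 21 32 37 54 72]
224 [ 46  42  49  60  54  35  17  17  19  65 122 120 119 120]
226 [ 84  93 105 121 107  48  16  16  27  77 123 122 123 121]
228 [117 118 117 121 103  33  15  16  26  75 122 122 123 123]
230 [119 118 118 119 102  33  17  17  26  76 120 121 122 122]
232 [120 121 119 119 102  32  17  17  29  79 122 122 121 120]
234 [117 117 119 121 103  32  16  18  37  91 121 121 121 120]
236 [114 114 114 111  93  28  17  17  35  85 113 114 118 119]
238 [109 109 109 108  89  16  17  18  32  81 110 113 114 115]
240 [ 91  95  98 101  81  15  16  17  43  92 108 112 115 116]
242 [ 92  91  89  87  64  15  16  18  40  90 110 112 113 113]
244 [ 98  95  92  75  28  15  16  17  16  48  94  95 100 103]
246 [108 106 104  82  15  16  16  16  15  29  48  33  15  38]
248 [105 103  99  69  15  16  16  16  16  13  10  10  10   9]
250 [97 88 73 35 17 16 14 14 12 10 11 10 11 10]
252 [31 10 11 15 22 25 25 26 24 20 12 10 11 12]
model shank u at tip+20,+60 [[291.27084223 240.54216943]
 [291.81589389 222.11741786]
 [291.00815402 249.41547391]]
288 [107 124 148 150 145 123  85  83  79  78  92 146 226 322 426 420]
291 [165 167 167 168 167 167 155  99  86  83  93 179 304 305 305 319]
294 [154 158 177 176 177 160 100  91  89  85 140 323 476 478 475 477]
[  4   7  14  10 116] (array([484.30417217, -29.94578788]), np.float64(21.1), np.float64(121.93333333333334))
```

```bash
python3 - <<'E'
from ov import *
c=circ(488.2,-25.1,17,148); p=proj('side',c); print('guard bottom model v max',p[np.argmax(p[:,1])])
print(proj('side',sq(488.2,-25.1,.2,14,1.6,78)))
print('screw side-model',proj('side',[488.2,-25.1,64]),'obs',proj('side',[484.6,-29.6,64]))
s=cv2.imread('pics/side8.png').astype(int)
for v in range(244,258): print(v,[tuple(s[v,u]) for u in (287,289,291,293)])
J=[(proj('side',np.array([488.2,-25.1,64])+d)-proj('side',[488.2,-25.1,64]))[0] for d in np.eye(3)]; print(J)
E
```

```text
guard bottom model v max [292.6413106  222.39063715]
[[288.66688207 251.09496761]
 [293.93401866 248.11390364]
 [293.32345732 247.7545736 ]
 [288.05649667 250.72847774]]
screw side-model [[290.82800629 255.49820705]] obs [[290.5738072  257.30764764]]
244 [(np.int64(86), np.int64(124), np.int64(161)), (np.int64(87), np.int64(91), np.int64(102)), (np.int64(105), np.int64(109), np.int64(122)), (np.int64(91), np.int64(113), np.int64(139))]
245 [(np.int64(91), np.int64(132), np.int64(171)), (np.int64(92), np.int64(96), np.int64(107)), (np.int64(101), np.int64(106), np.int64(118)), (np.int64(96), np.int64(115), np.int64(140))]
246 [(np.int64(96), np.int64(138), np.int64(178)), (np.int64(96), np.int64(101), np.int64(112)), (np.int64(95), np.int64(99), np.int64(111)), (np.int64(99), np.int64(112), np.int64(128))]
247 [(np.int64(97), np.int64(137), np.int64(177)), (np.int64(97), np.int64(102), np.int64(113)), (np.int64(94), np.int64(98), np.int64(110)), (np.int64(112), np.int64(117), np.int64(125))]
248 [(np.int64(96), np.int64(129), np.int64(165)), (np.int64(97), np.int64(102), np.int64(113)
[... 1204 characters left out ...]
p.int64(108), np.int64(154))]
255 [(np.int64(46), np.int64(110), np.int64(157)), (np.int64(47), np.int64(111), np.int64(157)), (np.int64(45), np.int64(109), np.int64(156)), (np.int64(43), np.int64(102), np.int64(146))]
256 [(np.int64(46), np.int64(110), np.int64(157)), (np.int64(45), np.int64(107), np.int64(152)), (np.int64(41), np.int64(99), np.int64(144)), (np.int64(44), np.int64(106), np.int64(151))]
257 [(np.int64(44), np.int64(109), np.int64(155)), (np.int64(42), np.int64(99), np.int64(142)), (np.int64(42), np.int64(100), np.int64(143)), (np.int64(46), np.int64(109), np.int64(156))]
[array([ 0.44058685, -0.16520418]), array([-0.29624822, -0.26728625]), array([ 0.01276768, -0.43103832])]
```

Request:
step_arm --pt "-1.5 -0.8 0 0" --pt "-1.5 -0.7 0 0" --pt "0 0 4 0" --pt "0 0 4 0" --pt "0 0 3 0" --pt "0 0 0 0" --pt "0 0 0 0" --pt "0 0 0 0" --pt "0 0 0 0" --pt "0 0 0 0"

```text
time_s: 16.85
ee_pos: [487.4, -28.3, 166.7]
eef_rot: [[-0.202, 0.979, 0.0], [0.979, 0.202, 0.0], [0.0, 0.0, -1.0]]
ft_force: [-0.6, -1.0, -0.8]
grip_width: 26.0
```

```bash
python3 - <<'E'
from ov import *
o=sensors.get_obs(); print(o['ee_pos'],o['ft_force'],o['torque'],o['grip_width'])
s=cams.grab_frame('side');cv2.imwrite('pics/side9.png',s)
cv2.imwrite('pics/d9.png',cv2.resize(s[240:275,270:312],None,fx=16,fy=16,interpolation=cv2.INTER_CUBIC))
E
```

```text
[487.3887453  -28.29680833 166.71792539] [-0.62029099 -1.04054984 -0.77073766] [-0.0617545   0.04778528 -0.04420906] 25.987544541120187
```

View pics/d9.png

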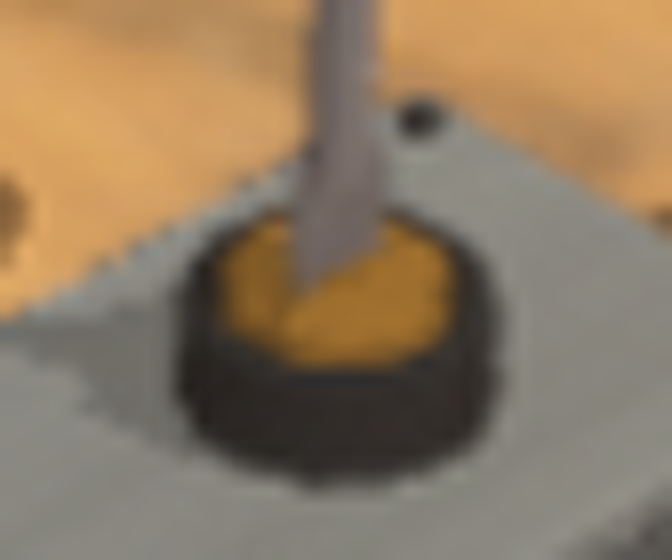

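Request:
step_arm --pt "0 0 0.8 0" --pt "0 0 0.6 0" --pt "0 0 0.5 0" --pt "0 0 0.5 0" --pt "0 0 0.4 0" --pt "0 0 0.4 0" --pt "0 0 0.4 0" --pt "0 0 0.3 0" --pt "0 0 0 0" --pt "0 0 0 0"

```text
time_s: 18.15
ee_pos: [487.4, -28.3, 162.8]
eef_rot: [[-0.202, 0.979, 0.0], [0.979, 0.202, 0.0], [0.0, 0.0, -1.0]]
ft_force: [-0.9, -0.6, 1.4]
grip_width: 25.9
```

```bash
cat > look.py <<'E'
from ov import *
import sys
o=sensors.get_obs(); print(np.round(o['ee_pos'],2),np.round(o['ft_force'],2),np.round(o['torque'],3),round(o['grip_width'],2),np.round(np.arctan2(o['eef_rot'][1,1],o['eef_rot'][0,1]),3),o['time_s'])
s=cams.grab_frame('side');cv2.imwrite(f'pics/s_{sys.argv[1]}.png',s)
cv2.imwrite(f'pics/d_{sys.argv[1]}.png',cv2.resize(s[240:275,270:312],None,fx=16,fy=16,interpolation=cv2.INTER_CUBIC))
E
python3 look.py 10
```

```text
[487.35 -28.3  162.8 ] [-0.85 -0.57  1.37] [-0.098  0.173 -0.01 ] 25.86 0.203 18.15
```

View pics/d_10.png

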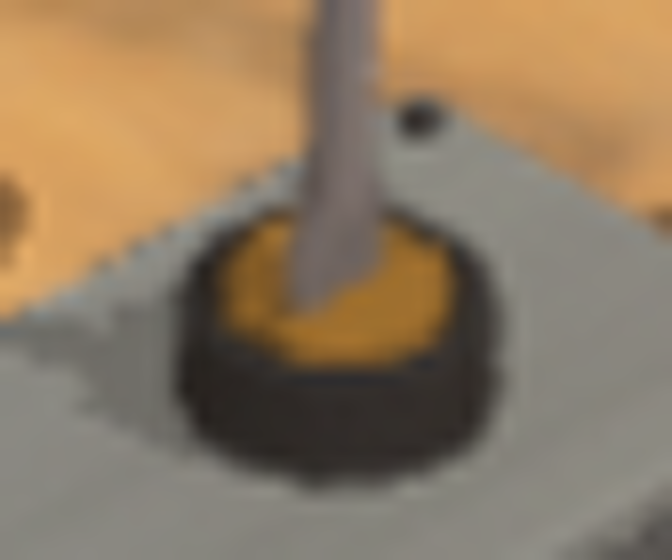

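Request:
step_arm --pt "0 0 0.3 0" --pt "0 0 0.3 0" --pt "0 0 0 0" --pt "-0.3 0 0 0" --pt "-0.3 0 0 0" --pt "-0.3 0 0 0" --pt "0 0 0 0" --pt "0 0 0 0" --pt "0 0 0 0" --pt "0 0 0 0"

```text
time_s: 19.45
ee_pos: [487.6, -29.1, 162.2]
eef_rot: [[-0.202, 0.979, 0.0], [0.979, 0.202, 0.0], [0.0, 0.0, -1.0]]
ft_force: [-1.3, 1.6, 2.6]
grip_width: 25.7
```

```bash
python3 look.py 11
```

```text
[487.59 -29.11 162.16] [-1.26  1.6   2.6 ] [ 0.695  0.178 -0.025] 25.65 0.203 19.45
```

View pics/d_11.png

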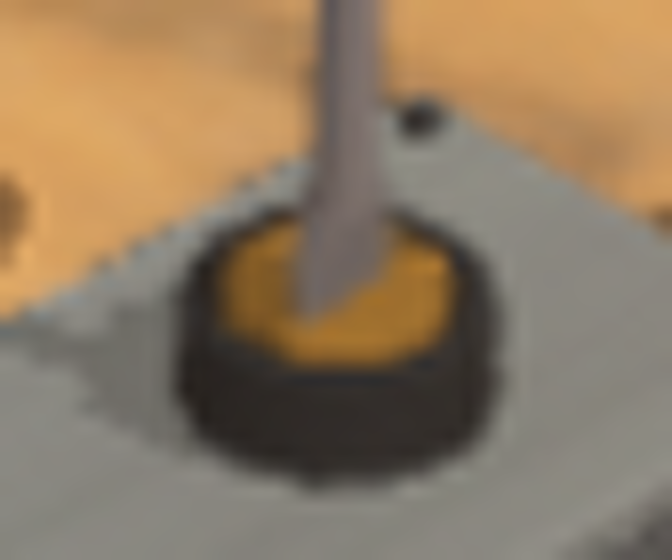

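Request:
step_arm --pt "0.2 0 0 0" --pt "0.2 0 0 0" --pt "0.2 0 0 0" --pt "0.2 0 0 0" --pt "0.2 0 0 0" --pt "0.2 0 0 0" --pt "0 0 0 0" --pt "0 0 0 0" --pt "0 0 0 0" --pt "0 0 0 0"

```text
time_s: 20.75
ee_pos: [487.3, -28.1, 162.2]
eef_rot: [[-0.202, 0.979, 0.0], [0.979, 0.202, -0.0], [-0.0, 0.0, -1.0]]
ft_force: [0.8, -2.0, 2.4]
grip_width: 25.8
```

```bash
python3 look.py 12
```

```text
[487.32 -28.07 162.17] [ 0.82 -1.99  2.4 ] [-0.776 -0.126 -0.035] 25.84 0.203 20.75
```

View pics/d_12.png

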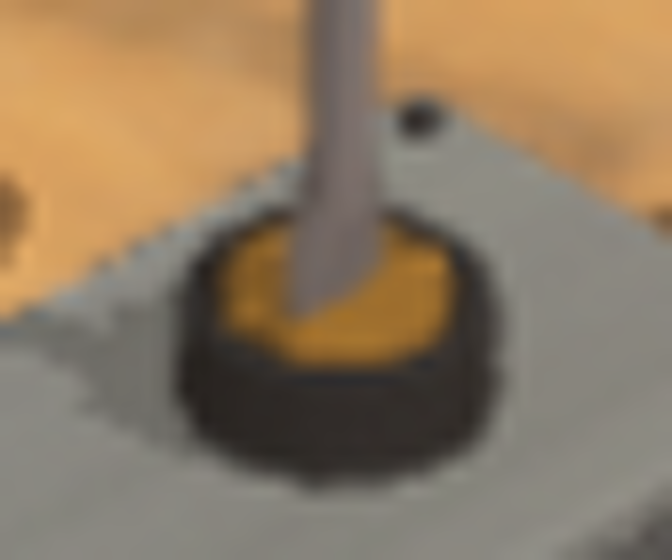

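```bash
python3 - <<'E'
import cv2,numpy as np
o=[]
for f in ('side8','side9','s_12'):
    s=cv2.imread(f'pics/{f}.png')[250:268,280:303]
    c=cv2.resize(s,None,fx=15,fy=15,interpolation=cv2.INTER_LANCZOS4).astype(float)
    o.append(np.clip(c*1.5,0,255).astype(np.uint8))
cv2.imwrite('pics/z.png',np.vstack([np.hstack(o[:2]),np.hstack([o[2],np.zeros_like(o[2])])]))
E
```

```text
(no output)
```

View pics/z.png

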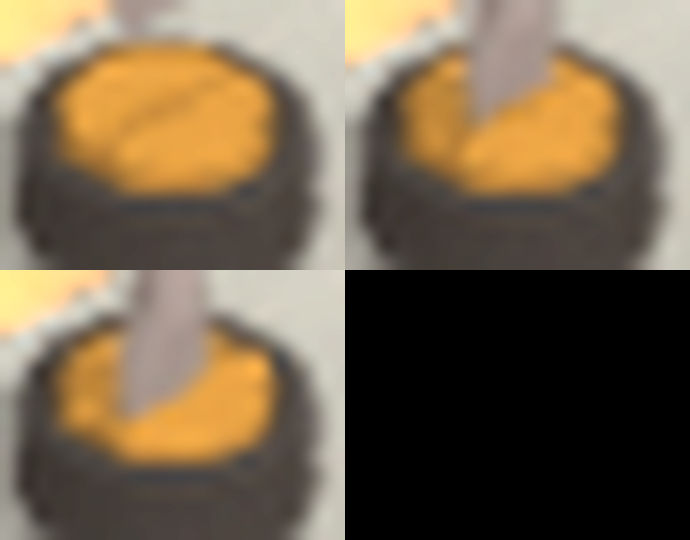

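```bash
python3 - <<'E'
from h import *
for f in('side0','side8','side1','side2','side4'):
    im=cv2.imread(f'pics/{f}.png').astype(float)
    L=im[...,1:].sum(2)
    pts=[]
    for u in range(285,298):
        col=L[250:266,u]
        # brass rows only
        r=im[250:266,u,2]-im[250:266,u,0]
        ok=np.where(r>.75*r[3:12].max())[0]; a,b=ok[0],ok[-1]
        seg=col[a:b+1]; x=np.arange(a,b+1)+250
        if len(seg)<5: continue
        i=np.argmin(seg[1:-1])+1
        dark=np.clip(np.median(seg)-seg,0,None); w=dark[max(0,i-1):i+2]
        if w.sum()<5: continue
        pts.append((u,(w*x[max(0,i-1):i+2]).sum()/w.sum(),round(dark[i])))
    pts=np.array(pts); 
    X=np.array([atz('side',u,v-(1.7),64) for u,v,_ in pts])
    good=pts[:,2]>0
    p=np.polyfit(X[:,0],X[:,1],1)
    print(f,np.round(pts,2).tolist()); print('  az',np.arctan(p[0]), 'center y at 488:',np.polyval(p,487))
E
```

```text
side0 [[287.0, 257.89, 6.0], [288.0, 257.89, 123.0], [289.0, 257.42, 98.0], [290.0, 256.86, 105.0], [291.0, 256.44, 110.0], [292.0, 256.19, 104.0], [293.0, 255.21, 78.0], [294.0, 254.64, 95.0], [295.0, 259.99, 0.0], [296.0, 259.0, 0.0]]
  az -0.08131726594844127 center y at 488: -25.431681347287178
side8 [[285.0, 253.99, 106.0], [286.0, 258.9, 3.0], [287.0, 259.47, 28.0], [288.0, 257.84, 21.0], [289.0, 257.38, 18.0], [290.0, 256.81, 25.0], [291.0, 256.5, 22.0], [292.0, 256.37, 22.0], [293.0, 255.21, 16.0], [294.0, 254.49, 18.0], [295.0, 255.0, 0.0], [297.0, 258.0, 15.0]]
  az -0.06557787425087191 center y at 488: -23.306218118059142
side1 [[287.0, 259.41, 58.0], [288.0, 257.86, 104.0], [289.0, 257.38, 68.0], [290.0, 256.91, 100.0], [291.0, 256.45, 112.0], [292.0, 256.19, 100.0], [293.0, 255.21, 79.0], [294.0, 254.64, 96.0], [295.0, 259.99, 0.0], [296.0, 259.0, 0.0]]
  az 0.042215999820716554 center y at 488: -26.11363016722317
side2 [[287.0, 257.93, 3.0], [288.0, 257.89, 117.0], [289.0, 257.42, 102.0], [290.0, 256.85, 109.0], [291.0, 256.45, 114.0], [292.0, 256.2, 100.0], [293.0, 255.2, 80.0], [294.0, 254.65, 94.0], [295.0, 259.99, 0.0], [296.0, 259.0, 0.0]]
  az -0.0794401848139856 center y at 488: -25.45096430255765
side4 [[287.0, 257.92, 4.0], [288.0, 257.88, 116.0], [289.0, 257.42, 102.0], [290.0, 256.87, 109.0], [291.0, 256.45, 115.0], [292.0, 256.2, 102.0], [293.0, 255.2, 79.0], [294.0, 254.64, 95.0], [295.0, 255.0, 0.0], [296.0, 259.0, 0.0]]
  az -0.018657807288932526 center y at 488: -24.26703411508344
```

The visible brass includes the 3 mm side of the head, which biased the centre by about 0.65 px. The slot line itself, (288,257.9) to (294,254.6), puts the target about 1.4 mm further along +tool x. I'll lift a little, shift, and touch again.

Request:
step_arm --pt "0 0 -1.5 0" --pt "0 0 0 0" --pt "0.6 0.7 0 0" --pt "0.6 0.7 0 0" --pt "0 0 0 0" --pt "0 0 0.5 0" --pt "0 0 0.5 0" --pt "0 0 0.5 0" --pt "0 0 0.2 0" --pt "0 0 0 0"

```text
time_s: 22.05
ee_pos: [488.4, -26.6, 161.9]
eef_rot: [[-0.202, 0.979, 0.0], [0.979, 0.202, 0.0], [0.0, 0.0, -1.0]]
ft_force: [0.1, 0.0, -0.1]
grip_width: 26.2
```

```bash
python3 look.py 13
```

```text
[488.42 -26.56 161.94] [ 0.06  0.01 -0.14] [-0.079  0.016  0.003] 26.2 0.203 22.05
```

View pics/d_13.png

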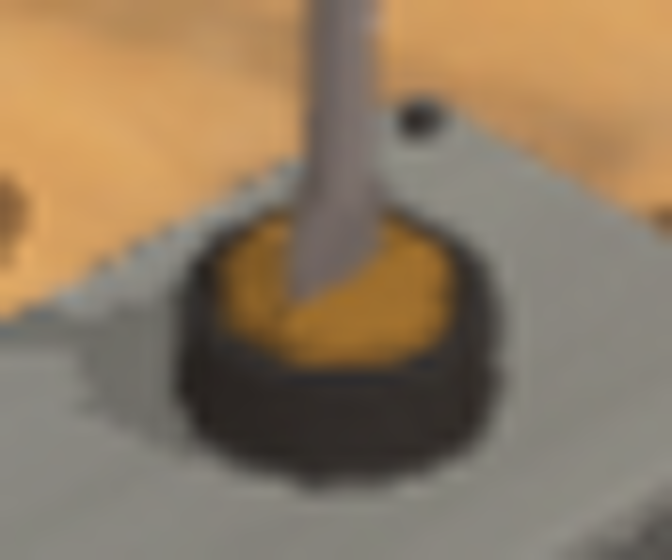

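The force is about 0 with the tip 1 mm below the surface contact height, so the blade is in the slot. I'll push in gently.

Request:
step_arm --pt "0 0 0.5 0" --pt "0 0 0.5 0" --pt "0 0 0.5 0" --pt "0 0 0.5 0" --pt "0 0 0.5 0" --pt "0 0 0.5 0" --pt "0 0 0.5 0" --pt "0 0 0.5 0" --pt "0 0 0 0" --pt "0 0 0 0"

```text
time_s: 23.35
ee_pos: [488.4, -26.4, 157.9]
eef_rot: [[-0.202, 0.979, -0.0], [0.979, 0.202, 0.0], [0.0, 0.0, -1.0]]
ft_force: [0.8, 0.5, 0.4]
grip_width: 25.8
```

Request:
step_arm --pt "0 0 0.4 0" --pt "0 0 0.4 0" --pt "0 0 0.4 0" --pt "0 0 0.4 0" --pt "0 0 0.4 0" --pt "0 0 0.4 0" --pt "0 0 0.2 0" --pt "0 0 0 0" --pt "0 0 0 0" --pt "0 0 0 0"

```text
time_s: 24.6
ee_pos: [488.5, -26.4, 155.4]
eef_rot: [[-0.202, 0.979, 0.0], [0.979, 0.202, 0.0], [0.0, 0.0, -1.0]]
ft_force: [-1.0, 3.2, 2.5]
grip_width: 25.8
```

```bash
python3 look.py 14
```

```text
[488.47 -26.41 155.38] [-0.98  3.21  2.5 ] [ 1.168  0.248 -0.041] 25.77 0.203 24.6
```

View pics/d_14.png

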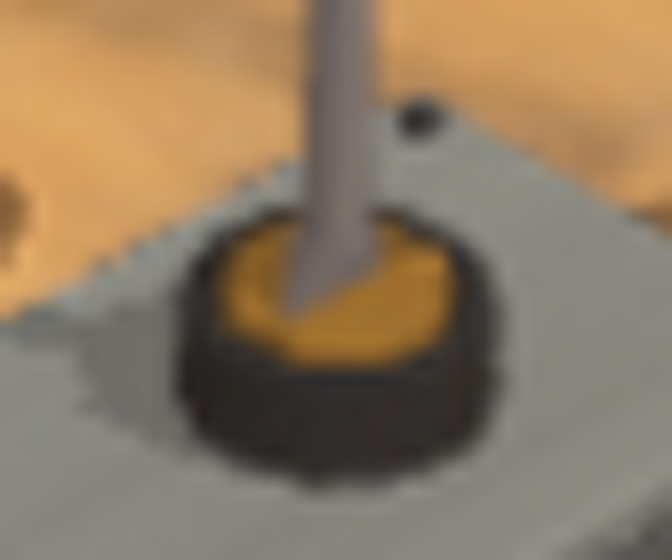

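Request:
step_arm --pt "0.25 0 0 0" --pt "0.25 0 0 0" --pt "0 0 0 0" --pt "0 0 0 0" --pt "0 0 0 0" --pt "0 0 0 0" --pt "0 0 0 0" --pt "0 0 0 0" --pt "0 0 0 0" --pt "0 0 0 0"

```text
time_s: 25.9
ee_pos: [488.4, -26.2, 155.4]
eef_rot: [[-0.202, 0.979, 0.0], [0.979, 0.202, -0.0], [-0.0, 0.0, -1.0]]
ft_force: [0.0, 1.2, 2.8]
grip_width: 25.8
```

Request:
step_arm --pt "0.2 0 0 0.02" --pt "0 0 0 0.02" --pt "0 0 0 0" --pt "0 0 0.2 0" --pt "0 0 0.2 0" --pt "0 0 0 0" --pt "0 0 0 0" --pt "0 0 0 0" --pt "0 0 0 0" --pt "0 0 0 0"

```text
time_s: 27.15
ee_pos: [488.3, -26.0, 155.0]
eef_rot: [[-0.162, 0.987, 0.0], [0.987, 0.162, -0.0], [-0.0, 0.0, -1.0]]
ft_force: [0.8, -1.6, 3.3]
grip_width: 26.0
```

```bash
python3 look.py 15
```

```text
[488.31 -25.99 154.97] [ 0.8  -1.62  3.29] [-0.449 -0.095 -0.055] 25.97 0.163 27.15
```

Request:
step_arm --pt "-0.15 0 0 0.02" --pt "0 0 0 0.02" --pt "0 0 0 0.02" --pt "0 0 0 0.02" --pt "0 0 0 0.02" --pt "0 0 0 0.02" --pt "0 0 0 0.02" --pt "0 0 0 0.02" --pt "0 0 0 0" --pt "0 0 0 0"

```text
time_s: 28.45
ee_pos: [488.3, -25.9, 154.9]
eef_rot: [[-0.003, 1.0, -0.0], [1.0, 0.003, 0.0], [0.0, -0.0, -1.0]]
ft_force: [1.1, -0.3, 1.7]
grip_width: 25.9
```

```bash
python3 look.py 16
```

```text
[488.27 -25.93 154.93] [ 1.05 -0.33  1.74] [-0.158 -0.075  0.046] 25.89 0.003 28.45
```

View pics/d_16.png

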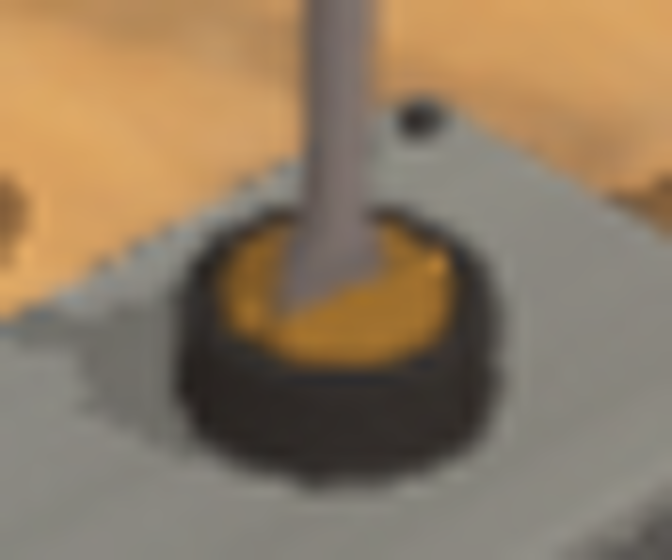

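Request:
step_arm --pt "0 0 0 0.025" --pt "0 0 0 0.025" --pt "0 0 0 0.025" --pt "0 0 0 0.025" --pt "0 0 0 0.025" --pt "0 0 0 0.025" --pt "0 0 0 0.025" --pt "0 0 0 0.025" --pt "0 0 0 0.025" --pt "0 0 0 0"

```text
time_s: 29.75
ee_pos: [488.3, -25.8, 154.9]
eef_rot: [[0.22, 0.975, -0.0], [0.975, -0.22, 0.0], [0.0, -0.0, -1.0]]
ft_force: [0.4, 1.5, 2.8]
grip_width: 25.8
```

```bash
python3 look.py 17
```

```text
[488.27 -25.84 154.93] [0.38 1.47 2.78] [ 0.442 -0.058  0.052] 25.77 -0.222 29.75
```

Forces are small, so I'll keep turning.

Request:
step_arm --pt "0 0 0 0.025" --pt "0 0 0 0.025" --pt "0 0 0 0.025" --pt "0 0 0 0.025" --pt "0 0 0 0.025" --pt "0 0 0 0.025" --pt "0 0 0 0.025" --pt "0 0 0 0.025" --pt "0 0 0 0.025" --pt "0 0 0 0"

```text
time_s: 31.05
ee_pos: [488.3, -25.9, 154.9]
eef_rot: [[0.433, 0.902, -0.0], [0.902, -0.433, 0.0], [0.0, -0.0, -1.0]]
ft_force: [0.2, 3.9, 3.1]
grip_width: 25.4
```

```bash
python3 look.py 18
```

```text
[488.26 -25.86 154.92] [0.16 3.87 3.06] [1.176 0.022 0.057] 25.44 -0.447 31.05
```

Request:
step_arm --pt "0.2 0 0 0" --pt "0.2 0 0 0" --pt "0 0 0 0.02" --pt "0 0 0 0.02" --pt "0 0 0 0.02" --pt "0 0 0 0.02" --pt "0 0 0 0.02" --pt "0 0 0 0.02" --pt "0 0 0 0.02" --pt "0 0 0 0"

```text
time_s: 32.35
ee_pos: [488.4, -25.6, 154.9]
eef_rot: [[0.554, 0.832, -0.0], [0.832, -0.554, -0.0], [-0.0, -0.0, -1.0]]
ft_force: [-0.5, 4.5, 2.2]
grip_width: 25.9
```

```bash
python3 look.py 19
```

```text
[488.43 -25.63 154.93] [-0.54  4.45  2.25] [1.009 0.239 0.059] 25.86 -0.587 32.35
```

Request:
step_arm --pt "0.2 -0.15 0 0" --pt "0.1 -0.1 0 0" --pt "0 0 0 0.015" --pt "0 0 0 0.015" --pt "0 0 0 0.015" --pt "0 0 0 0.015" --pt "0 0 0 0.015" --pt "0 0 0 0.015" --pt "0 0 0 0" --pt "0 0 0 0"

```text
time_s: 33.65
ee_pos: [488.4, -25.3, 154.9]
eef_rot: [[0.626, 0.78, 0.0], [0.78, -0.626, -0.0], [-0.0, 0.0, -1.0]]
ft_force: [-0.7, 0.9, 2.9]
grip_width: 25.8
```

```bash
python3 look.py 20
```

```text
[488.43 -25.35 154.94] [-0.69  0.93  2.93] [0.31  0.296 0.144] 25.8 -0.677 33.65
```

View pics/d_20.png

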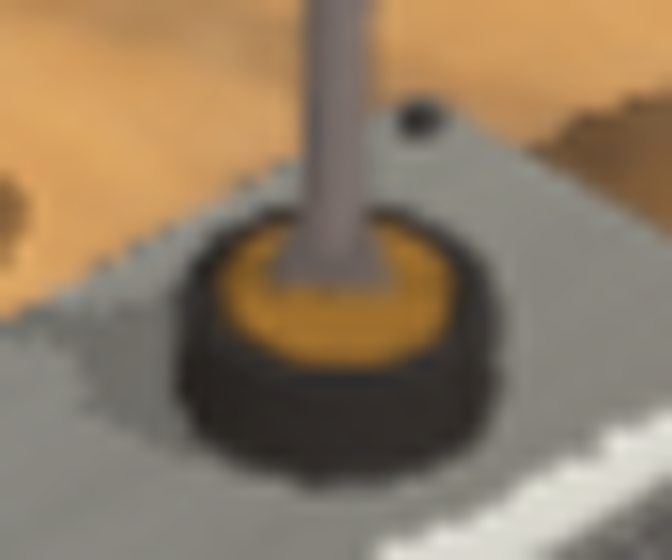

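The moment jumped from 0.06 to 0.14 N m at a blade angle of -0.68, which is the stop. I'll relieve the torque slightly and withdraw straight up.

Request:
step_arm --pt "0 0 0 -0.02" --pt "0 0 0 -0.02" --pt "0 0 -0.5 0" --pt "0 0 -1 0" --pt "0 0 -1.5 0" --pt "0 0 -2 0" --pt "0 0 -3 0" --pt "0 0 -4 0" --pt "0 0 -8 0" --pt "0 0 -10 0"

```text
time_s: 34.95
ee_pos: [488.4, -25.4, 185.6]
eef_rot: [[0.595, 0.804, -0.0], [0.804, -0.595, -0.0], [-0.0, -0.0, -1.0]]
ft_force: [-0.8, -0.4, -1.6]
grip_width: 25.9
```

```bash
python3 look.py 21
```

```text
[488.38 -25.36 185.59] [-0.79 -0.42 -1.61] [-0.028  0.081  0.016] 25.86 -0.637 34.95
```

View pics/d_21.png

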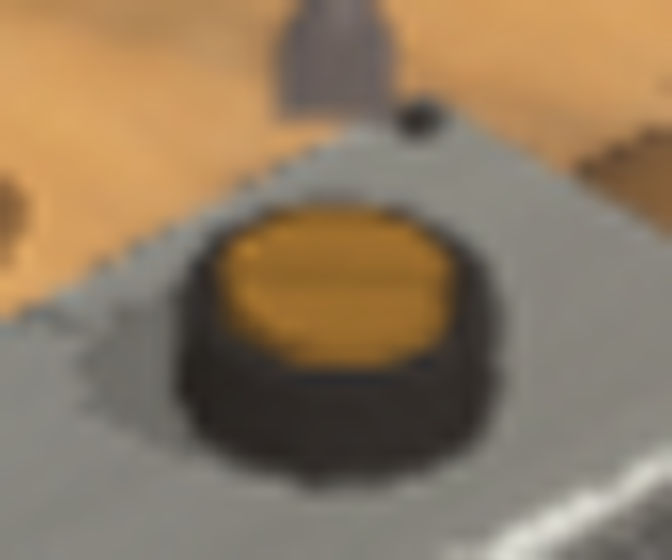

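The slot in the picture now runs level from (284,257) to (298,258), about 0.8 rad clockwise of where it began, and the tip is clear. I'll return to the stand.

Request:
step_arm --pt "0 0 -9 -0.15" --pt "0 0 -9 -0.15" --pt "0 0 -9 -0.15" --pt "0 0 0 -0.16" --pt "0 0 0 0" --pt "10 3.3 0 0" --pt "20 6.6 0 0" --pt "28 9.2 0 0" --pt "30 9.8 0 0" --pt "30 9.8 0 0"

```text
time_s: 36.25
ee_pos: [530.7, 94.6, 211.7]
eef_rot: [[0.027, 1.0, -0.0], [1.0, -0.027, 0.0], [0.0, -0.0, -1.0]]
ft_force: [0.8, 1.5, -1.0]
grip_width: 26.2
```

Request:
step_arm --pt "30 9.8 0 0" --pt "30 9.8 0 0" --pt "25 8.2 0 0" --pt "15.2 5 0 0" --pt "0 0 0 0" --pt "0 0 0 0" --pt "0 0 0 0" --pt "0 0 0 0" --pt "0 0 0 0" --pt "0 0 0 0"

```text
time_s: 37.5
ee_pos: [565.8, 190.8, 212.0]
eef_rot: [[0.027, 1.0, 0.0], [1.0, -0.027, 0.0], [0.0, 0.0, -1.0]]
ft_force: [-0.5, 1.0, -0.7]
grip_width: 25.8
```

```bash
python3 look.py 22; python3 - <<'E'
import cv2
s=cv2.imread('pics/s_22.png')
cv2.imwrite('pics/d22.png',cv2.resize(s[120:210,230:310],None,fx=6.5,fy=6.5,interpolation=cv2.INTER_CUBIC))
E
```

```text
[565.79 190.8  212.01] [-0.52  0.96 -0.72] [-0.065  0.067 -0.014] 25.83 -0.027 37.5
```

View pics/d22.png

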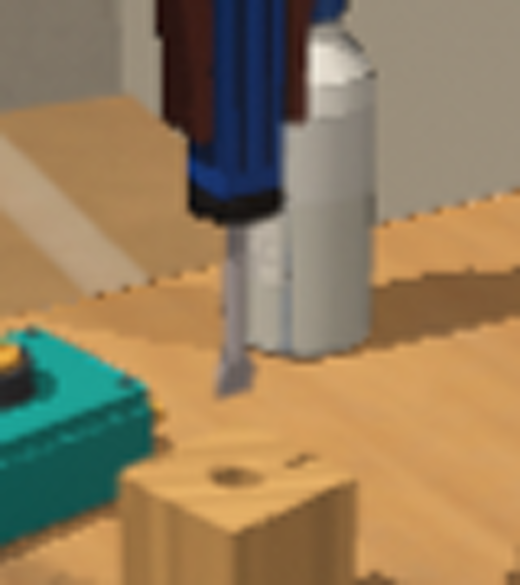

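Request:
step_arm --pt "-0.5 0 7 0" --pt "0 0 7 0" --pt "0 0 7 0" --pt "0 0 6 0" --pt "0 0 3 0" --pt "0 0 3 0" --pt "0 0 3 0" --pt "0 0 3 0" --pt "0 0 3 0" --pt "0 0 0 0"

```text
time_s: 38.8
ee_pos: [565.6, 190.4, 169.7]
eef_rot: [[0.027, 1.0, -0.0], [1.0, -0.027, -0.0], [-0.0, -0.0, -1.0]]
ft_force: [0.6, 0.7, -1.8]
grip_width: 25.8
```

```bash
python3 look.py 23; python3 - <<'E'
import cv2
s=cv2.imread('pics/s_23.png')
cv2.imwrite('pics/d23.png',cv2.resize(s[130:220,230:310],None,fx=6.5,fy=6.5,interpolation=cv2.INTER_CUBIC))
E
```

```text
[565.61 190.38 169.68] [ 0.56  0.66 -1.81] [-0.082  0.046  0.012] 25.84 -0.027 38.8
```

View pics/d23.png

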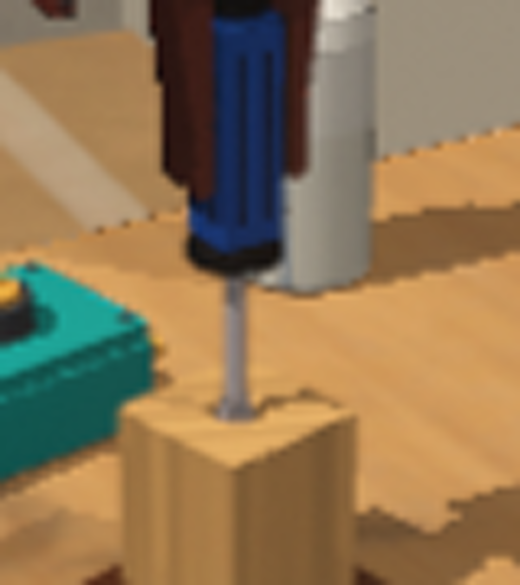

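The tip is in the hole at about (266,193) with no contact force. I'll keep lowering to just above the seat.

Request:
step_arm --pt "0 0 7 0" --pt "0 0 7 0" --pt "0 0 7 0" --pt "0 0 7 0" --pt "0 0 7 0" --pt "0 0 7 0" --pt "0 0 7 0" --pt "0 0 5 0" --pt "0 0 3 0" --pt "0 0 0 0"

```text
time_s: 40.1
ee_pos: [565.7, 190.4, 112.8]
eef_rot: [[0.027, 1.0, -0.0], [1.0, -0.027, -0.0], [-0.0, -0.0, -1.0]]
ft_force: [-0.3, 0.1, -1.5]
grip_width: 26.2
```

```bash
python3 look.py 24
```

```text
[565.71 190.39 112.79] [-0.28  0.11 -1.48] [-0.047  0.06   0.038] 26.16 -0.027 40.1
```

Request:
step_arm --pt "0 0 0.7 0" --pt "0 0 0.7 0" --pt "0 0 0.7 0" --pt "0 0 0.7 0" --pt "0 0 0.4 0" --pt "0 0 0.3 0" --pt "0 0 0 0" --pt "0 0 0 0" --pt "0 0 0 0" --pt "0 0 0 0"

```text
time_s: 41.4
ee_pos: [565.8, 190.5, 109.6]
eef_rot: [[0.027, 1.0, 0.0], [1.0, -0.027, 0.0], [0.0, 0.0, -1.0]]
ft_force: [-2.8, 0.1, 4.2]
grip_width: 25.6
```

```bash
python3 look.py 25
```

```text
[565.77 190.45 109.61] [-2.84  0.08  4.19] [-0.254  0.564 -0.013] 25.61 -0.027 41.4
```

Seated, with about 4–5 N on the guard. I'll release and retreat straight up.

Request:
step_arm --pt "0 0 0 0" --pt "0 0 0 0" --pt "0 0 0 0" --pt "0 0 0 0" --pt "0 0 0 0" --pt "0 0 0 0" --pt "0 0 0 0" --pt "0 0 0 0" --pt "0 0 0 0" --pt "0 0 0 0" --grip 0

```text
time_s: 42.7
ee_pos: [565.8, 190.4, 109.4]
eef_rot: [[0.027, 1.0, -0.0], [1.0, -0.027, -0.0], [-0.0, -0.0, -1.0]]
ft_force: [0.9, 0.3, -0.1]
grip_width: 87.7
```

```bash
python3 look.py 26; python3 - <<'E'
import cv2
s=cv2.imread('pics/s_26.png')
cv2.imwrite('pics/d26.png',cv2.resize(s[130:240,210:330],None,fx=5,fy=5,interpolation=cv2.INTER_CUBIC))
E
```

```text
[565.77 190.4  109.42] [ 0.95  0.29 -0.12] [-0.043  0.097  0.025] 87.72 -0.027 42.7
```

View pics/d26.png

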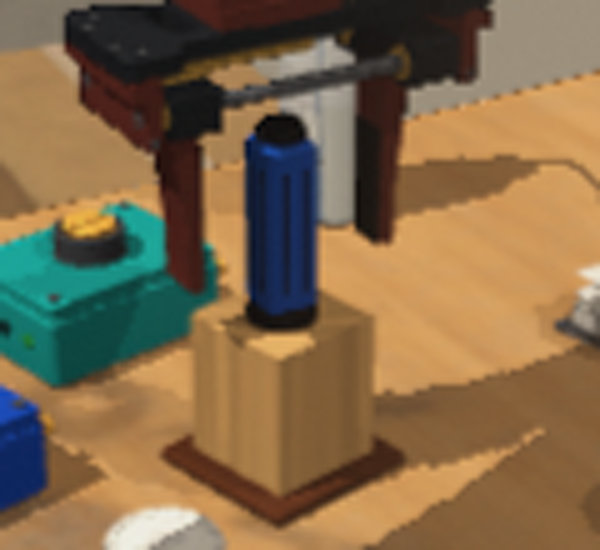

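Request:
step_arm --pt "0 0 -8 0" --pt "0 0 -15 0" --pt "0 0 -20 0" --pt "0 0 -20 0" --pt "0 0 -20 0" --pt "0 0 -20 0" --pt "0 0 -17 0" --pt "0 0 0 0" --pt "0 0 0 0" --pt "0 0 0 0"

```text
time_s: 44.0
ee_pos: [565.3, 190.3, 228.6]
eef_rot: [[0.027, 1.0, -0.001], [1.0, -0.027, -0.001], [-0.001, -0.001, -1.0]]
ft_force: [0.1, -0.2, -0.3]
grip_width: 87.9
```

```bash
python3 look.py 27
```

```text
[565.32 190.3  228.62] [ 0.08 -0.2  -0.33] [-0.096  0.078  0.044] 87.92 -0.027 44.0
```

View pics/s_27.png

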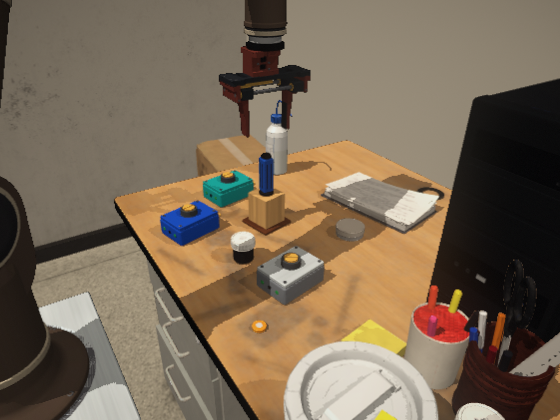

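View pics/d_27.png

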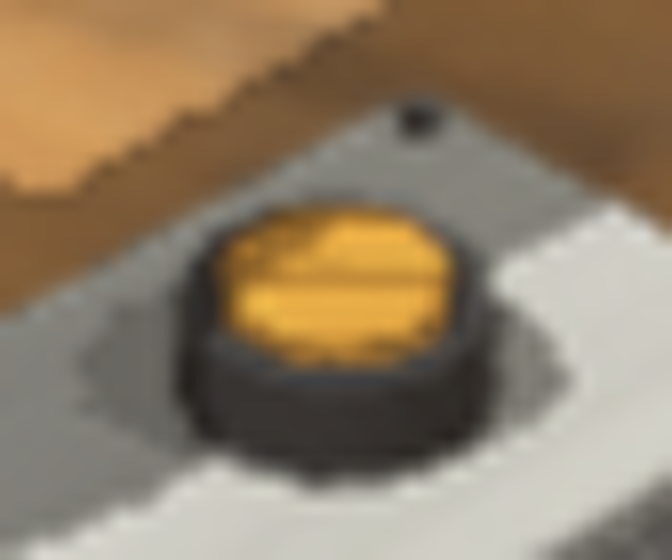

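Driver, pot, tin and disc all look unchanged. Next I'll measure the slot angle with one method before and after the turn.

```bash
python3 - <<'E'
from fit import *
from scipy.optimize import least_squares
def ang(f,az0,c0=(488.5,-25.2),bias=(-.3,1.15)):
    im=cv2.imread(f).astype(float)[...,1:].sum(2)
    # dark line search: integrate along slot direction over angle and cross offset
    best=[]
    for az in np.arange(az0-.4,az0+.4,.01):
        for off in np.arange(-3,3.01,.25):
            t=np.r_[np.linspace(-10.5,10.5,60)]
            def val(o):
                X=np.c_[c0[0]+t*np.cos(az)-o*np.sin(az),c0[1]+t*np.sin(az)+o*np.cos(az),0*t+64]
                p=(proj('side',X)+bias).astype(np.float32)
                return cv2.remap(im.astype(np.float32),p[:,0].reshape(-1,1),p[:,1].reshape(-1,1),cv2.INTER_CUBIC).ravel()
            a=val(off);b=(val(off-3.5)+val(off+3.5))/2
            best.append((np.mean(np.clip(a-b,-80,40)),az,off))
    best.sort(); return best[:4]
for f,a in(('pics/side0.png',.17),('pics/side4.png',.17),('pics/side8.png',.17),('pics/s_21.png',-.6),('pics/s_27.png',-.6)):
    print(f,[tuple(np.round(x,3)) for x in ang(f,a)])
E
```

```text
Traceback (most recent call last):
  File "h.py", line 6, in proj
    m,f=P(n); c=(np.atleast_2d(X)-m['xyz'])@m['rotation']; s=c[:,:2]/c[:,2:]
        ~^^^
  File "h.py", line 4, in P
    m=cams.camera_model(n); f=210/np.tan(np.radians(m['fovy'])/2); return m,f
ValueError: time passes only in moves, steps and waits
```

```bash
python3 - <<'E'
import h
from fit import *
M=h.P('side'); 
import fit; h.P=lambda n:M
def ang(f,az0,c0=(488.5,-25.2),bias=(-.3,1.15)):
    im=cv2.imread(f).astype(np.float32)[...,1:].sum(2)
    best=[]; t=np.linspace(-10.5,10.5,60)
    for az in np.arange(az0-.4,az0+.4,.02):
        def val(o):
            X=np.c_[c0[0]+t*np.cos(az)-o*np.sin(az),c0[1]+t*np.sin(az)+o*np.cos(az),0*t+64]
            p=(proj('side',X)+bias).astype(np.float32)
            return cv2.remap(im,p[:,:1].copy(),p[:,1:].copy(),cv2.INTER_CUBIC).ravel()
        V={o:val(o) for o in np.arange(-7,7.01,.5)}
        for off in np.arange(-3,3.01,.5):
            a=V[off];b=(V[off-3.5]+V[off+3.5])/2
            best.append((np.mean(np.clip(a-b,-80,40)),az,off))
    best.sort(); return best[:4]
for f,a in(('pics/side0.png',.17),('pics/side4.png',.17),('pics/side8.png',.17),('pics/s_21.png',-.6),('pics/s_27.png',-.6)):
    print(f,[tuple(float(round(y,2)) for y in x) for x in ang(f,a)])
E
```

```text
pics/side0.png [(-79.94999694824219, 0.19, 0.0), (-79.91999816894531, 0.23, -0.5), (-79.91999816894531, 0.17, 0.0), (-79.87000274658203, 0.21, -0.5)]
pics/side4.png [(-80.0, 0.15, 0.0), (-80.0, 0.17, 0.0), (-80.0, 0.19, 0.0), (-80.0, 0.21, -0.5)]
pics/side8.png [(-22.969999313354492, 0.19, 0.0), (-22.940000534057617, 0.17, 0.0), (-22.739999771118164, 0.21, 0.0), (-22.709999084472656, 0.15, 0.0)]
pics/s_21.png [(-16.270000457763672, -0.62, -0.5), (-16.260000228881836, -0.64, -0.5), (-16.209999084472656, -0.62, -1.0), (-16.15999984741211, -0.66, -0.5)]
pics/s_27.png [(-52.630001068115234, -0.58, -1.0), (-52.5099983215332, -0.6, -1.0), (-52.2400016784668, -0.56, -1.0), (-51.880001068115234, -0.62, -1.0)]
```

The slot went from +0.18 to about -0.61 rad, a turn of about 0.79. With the moment jump, that agrees with the stop. I'm handing the job in.

```bash
python3 - <<'E'
from bench import ticket
print(ticket.job_done())
E
```

```text
the job is handed in; nothing more can be done
None
```

I locked the cover of the grey counter box and put the screwdriver back upright in its stand. The job was handed in after about 44 s of the 72 s, and it reported no verdict.

**What I did:**
- **Grasp:** It took three tries to line up with the handle. The first two, misjudged from the images, closed at 31 and 34 mm; the third closed at 25.6 mm, which fits the 26 mm handle.
- **Finding the slot:** The first touch, at about 2–3.5 N, missed the slot. I had misplaced the screw's centre because the visible side of the brass head biased it. After a shift of about 1.5 mm each along and across the slot, the blade dropped in.
- **Turning:** I pushed the blade about 7–8 mm deep, then turned it clockwise until the moment jumped from 0.06 to 0.14 N m. The forces I read stayed below about 5 N.

**Last checks:**
- **Screw:** The slot angle in the side pictures went from about +0.18 to between -0.58 and -0.62 rad, a turn of about 0.76–0.80 rad. My first rough estimate gave only about 0.73, so I measured it again. The moment jump also points to the stop.
- **Screwdriver:** The last picture shows it standing upright and released in the stand, with the gripper about 50 mm above its cap.
- **Bystanders:** The pot, tin and disc look unmoved by eye in the side view; I did not measure them.

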